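Make up the bolt kit and the wedge kit on their boards

ROBOT

A 7-joint arm with a two-finger parallel gripper is mounted at the origin on a cart in front of the work surface, level with it; the furniture and walls round the work are solid. World frame = base frame: x ahead of the robot, y to its left, z up, the work surface at z = 0. Lengths are in mm, angles in rad, forces in N, time in s.
With the tool pointing down it reaches from about 400 to 875 mm from the base axis. Payload 4.4 kg.
Tool frame: the origin (TCP) lies midway between the tips of the shut fingers; the grasp point (between the pads) lies 19 mm behind it; x points along the fingers, z is the direction in which the jaws open and shut, and the axes are right-handed (so a half turn about x gives the same grasp; the last joint's range is limited). The gripper opens to 85 mm and grips with 20 to 120 N. Pads are 22 mm wide; open, the fingers measure 114 mm over their backs; the gripper's body (76 mm by 85 mm) begins 54 mm behind the grasp point. The pads swing forward as they close: fully open they stand 13 mm farther back than shut.
Start: joints at [-1.194, 0.628, 0.038, 1.517, -0.027, 0.996, -0.02], TCP at [278.485, 587.336, 231.313] pointing down, gripper open.
Joint ranges: [-3.06, 3.06], [-0.37, 2.12], [-1.25, 1.32], [0.18, 2.47], [-1.1, 4.24], [0.23, 1.98], [-2.94, 2.94]. Speed limits (rad/s): [2.57, 2.57, 3.14, 3.14, 3.14, 3.14, 3.14].

INTERFACE

Orientations are given as [roll, pitch, yaw] about the fixed x, y, z axes, in that order (R = Rz(yaw) Ry(pitch) Rx(roll)).
In Python, from cell import ctrl gives the robot as it stands. The module is installed in compiled form; this text tells all that it offers.
- The arm moves only by the tool servo_tool, never from a script. Its argument "rows" is a list of rows, each an object of numbers: "dx", "dy", "dz": the shift along the tool's x, y, z in units of 750 mm (1.0 is 750 mm); "wx", "wy", "wz": the turn, a rotation vector about the tool's x, y, z in units of 6 degrees (1.0 is 6 degrees); "fingers": the closure, from 0 (fully open) to 1 (shut). In form: [{"dx": .., "dy": .., "dz": .., "wx": .., "wy": .., "wz": .., "fingers": ..}, ...]. A call has 1 to 5 rows; each row shifts and turns the commanded pose from where the row before left it, along the tool's axes as they then stand; what a row does not reach is not made up. A row lasts 1/8 s, in which the tool goes at most 62.5 mm and 10.7 degrees, less where a joint would pass 70% of its speed; a pose out of reach is approached as far as the arm can. A call with a number of a shift or a turn outside -1 to 1 is refused whole. A call with a gripper value outside its range is refused whole. The fingers move at their own pace and stop on an object; the grip force is fixed at half the most. Time passes only in rows, so rows that do not move let the fingers close. It gives the time, the measured TCP pose, the force and the opening at its end, in the units of the state.
- ctrl.read_state(): the state, without advancing time (a new reading comes with each control period).
- ctrl.get_image(name): name is "scene" or "top"; returns the picture (400x640x3 uint8, red, green, blue); there is no depth.
- ctrl.camera_info(name): a dict with "fovy" (degrees; the focal length in pixels is half the picture's height over the tangent of half this angle, whatever the lens; pixels are square), "cx", "cy" (the principal point, pixels), "R" (3x3) and "t" (3): a world point X has camera coordinates R X + t. Camera axes: x right, y down, z forward; pixel columns grow to the right and rows downward; lengths in mm; the calibration is good to about 2 mm. A picture is of the moment at which its call begins. camera_info takes no time and is no camera call.
- ctrl.finish_job(): hands the job in, once; it reports no verdict.
Trained networks look in the newest picture that a camera, given by its name, has taken for a name from the list of things; names that differ only in an ending like _2 or _b are one class to them, and where a whole thing is asked for, a point or a joint stands for the part that bears it (a point fixed in the world has none). Each returns a list of dicts, best first, with "conf" (0 to 1); they miss things now and then, are a little off and sometimes report something else, mostly with a low value. They report only what shows in the picture. A call takes as long as a camera call.
- ctrl.search_frame(label, camera): "extent" ([centre column, centre row, width, height] in pixels, round what is visible of it).
- ctrl.silhouettes(label, camera): "region" (400x640 bool, what is visible of it) and "extent" ([centre column, centre row, width, height] in pixels, round what is visible of it).
- ctrl.mark_of(label, camera): "point" ([column, row] in pixels: a listed point, or the origin of a listed thing).
The state is a dict: "clock": time; "qpos": joint angles; "qd": joint speeds; "tau": joint torques, N m; "eef_pos": TCP position; "tool_rot": TCP orientation; "force": force on the tool from outside, world axes, zero at the start; "torque": the same for the moment, N m; "width": finger opening in mm.
Only numpy, scipy, OpenCV 4.12 (cv2) and the standard library are available. Lean on these libraries where they do the work, as an engineer would, in place of code of your own. Each camera call takes 0.05 s, during which the arm holds its last target.

TASK

Make up two kits from the stock on the bench. On the narrow board with two recesses lay the hex bolt in the long slot and the smaller nut in the small recess; on the square board with three recesses lay the longer wedge in the long slot and the larger nut in the square recess, and stand the stud upright in the round recess. Every part sits down on the floor of its recess; leave the shorter wedge where it is and do not disturb the oil can or the sharpening stone.

Things in the scene. Friction and masses are not known exactly. Their poses are not given: they have to be found in the camera images.
- bolt_board: Narrow plywood board, 60 x 178 x 18 mm (x, y, z), fixed, with two flat-floored recesses 4 mm deep (floor 14 mm above the bench). Origin: centre of its underside. Long slot for the bolt, 44 mm in x by 114 in y, centre x = 0, y = -26 mm. Small near-square recess for the small nut, 44 by 46 mm, centre x = 0, y = +60 mm.
- wedge_board: Square plywood board, 144 x 144 x 18 mm, fixed, with three flat-floored recesses 4 mm deep (floor 14 mm above the bench). Origin: centre of its underside. Long slot for the wedge, 58 mm in x by 128 in y, centre x = -34, y = 0 mm. Square recess for the large nut, 56 mm, centre x = +34, y = -34 mm. Round recess for the stud, 54 mm across, centre x = +34, y = +34 mm.
- hex_bolt: Grey steel hex bolt lying on its side, 98 mm long, shank 16 mm thick with its centre line 9 to 12 mm above the surface; head 27 mm wide, 24 mm high. Origin: at surface level under the middle of its length; y along the shank, head at the +y end (y 38 to 49 mm), z up. Centre of mass about 10 mm from the origin towards the head. 0.16 kg.
- small_nut: The smaller of two grey steel hex nuts, lying flat, 24 mm across the flats (the two flats that face its x axis), 27 mm across the corners (y), 13 mm high. Origin: centre of its underside, z up. About 0.034 kg. (Nuts and rings at the foot of the green machine are part of the room.)
- large_nut: The larger of two grey steel hex nuts, lying flat, 36 mm across the flats (the two flats that face its x axis), 41 mm across the corners (y), 19 mm high. Origin: centre of its underside, z up. About 0.11 kg.
- stud: Turned grey steel stud standing upright on its foot, 69 mm high: round foot 34 mm across, shank 16 mm across, flat round head 41 mm across from 57 to 69 mm up. Origin: centre of the underside of its foot, z up. About 0.3 kg.
- long_wedge: Sawn dark wooden wedge lying flat, 40 x 110 x 33 mm (width, length, height), the longer and bigger of the two wedges. Origin: centre of its underside; y along its length, z up. Full height at its +y end, thinning to about 6 mm at the other; the long sides are upright and parallel: grip it across its width (x). About 0.08 kg.
- short_wedge: Sawn dark wooden wedge lying flat, 31 x 85 x 25 mm (width, length, height), the shorter of the two wedges. Origin: centre of its underside; y along its length, z up. Full height at its +y end, thinning to about 6 mm at the other; the long sides are upright and parallel: grip it across its width (x). It belongs to no kit and stays where it is.
- oil_can: Grey pump oil can with a thin upright spout, 72 x 100 x 170 mm, standing at the back left of the work. Origin: centre of its underside. A bystander, to be left alone.
- whetstone: Two-coloured sharpening stone lying flat, 52 x 160 x 26 mm, at the right of the work. Origin: centre of its underside, y along its length. A bystander, to be left alone.

How it is judged (in metres and radians):
At the end, for the whole second after the job is handed in: Each part is in its recess: origin within 12 mm of the recess centre along the board's x and y and within 2.5 mm of its floor in height, tilted less than 0.12 rad, at rest; the short wedge is within 30 mm of its start (x of hex_bolt in the frame of bolt_board between -0.012 and 0.012 m and y of hex_bolt in the frame of bolt_board between -0.038 and -0.014 m and z of hex_bolt in the frame of bolt_board between 0.0115 and 0.0165 m and linear speed of each of hex_bolt, small_nut, long_wedge, large_nut, stud below 0.02 m/s and angle between each of hex_bolt, small_nut, long_wedge, large_nut, stud's own z axis and vertical below 0.12 rad and x of small_nut in the frame of bolt_board between -0.012 and 0.012 m and y of small_nut in the frame of bolt_board between 0.048 and 0.072 m and z of small_nut in the frame of bolt_board between 0.0115 and 0.0165 m and x of long_wedge in the frame of wedge_board between -0.046 and -0.022 m and y of long_wedge in the frame of wedge_board between -0.012 and 0.012 m and z of long_wedge in the frame of wedge_board between 0.0115 and 0.0165 m and x of large_nut in the frame of wedge_board between 0.022 and 0.046 m and y of large_nut in the frame of wedge_board between -0.046 and -0.022 m and z of large_nut in the frame of wedge_board between 0.0115 and 0.0165 m and x of stud in the frame of wedge_board between 0.022 and 0.046 m and y of stud in the frame of wedge_board between 0.022 and 0.046 m and z of stud in the frame of wedge_board between 0.0115 and 0.0165 m and distance of short_wedge from where it was at the start of the episode below 0.03 m); the robot touches nothing.
It fails at once if the oil can or the sharpening stone is pushed more than 30 mm, or the oil can is tipped over (distance of any of oil_can, whetstone from where it was at the start of the episode above 0.03 m or angle between oil_can's own z axis and vertical above 0.5 rad).
It also fails if it takes over 120 s, if anything falls off the work surface, if the arm or the gripper's body presses on something with over 40 N, if the wrist force passes 120 N, or if a joint passes its speed limit or range.

## Working session

There is one attempt and no reset: what is moved stays moved. The work goes in short steps, Python scripts to look and compute and a tool call to move; the robot and the scene stay as the last step left them, time stands still between calls to the robot, and variables do not carry over. Pictures are saved under pics/ and viewed, and the job is handed in when it is done.

Besides the shell and the picture viewer there is one more tool, called in YAML: its name, and indented under it one key for each argument. servo_tool: Moves the arm, as the interface text tells. Its arguments: {"type":"object","properties":{"rows":{"type":"array"}},"required":["rows"]}

```bash
mkdir -p pics
python3 - <<'E'
from cell import ctrl
import cv2,numpy as np
s=ctrl.read_state()
for k,v in s.items(): print(k,np.round(v,3).tolist())
for n in ("scene","top"):
    im=ctrl.get_image(n); cv2.imwrite(f"pics/{n}0.png",im[:,:,::-1])
    c=ctrl.camera_info(n); print(n,{k:np.round(v,3).tolist() for k,v in c.items()})
E
```

```text
clock 0.0
qpos [-1.194, 0.629, 0.038, 1.518, -0.027, 0.996, -0.02]
qd [-0.0, -0.001, 0.0, 0.001, -0.002, -0.0, -0.001]
tau [-0.001, -56.339, 1.226, -19.345, 0.011, 0.01, -0.0]
eef_pos [278.219, 586.772, 230.397]
tool_rot [-3.131, 1.569, -2.003]
force [-0.598, 0.954, -0.162]
torque [0.019, -0.004, 0.004]
width 85.543
scene {'fovy': 44.424, 'cx': 317.829, 'cy': 199.381, 'R': [[-0.879, -0.477, 0.005], [-0.243, 0.439, -0.865], [0.41, -0.762, -0.502]], 't': [481.437, 199.76, 1137.337]}
top {'fovy': 48.831, 'cx': 319.688, 'cy': 202.248, 'R': [[0.01, -1.0, 0.021], [-0.994, -0.012, -0.112], [0.112, -0.02, -0.993]], 't': [-57.483, 575.088, 1221.325]}
```

View pics/scene0.png

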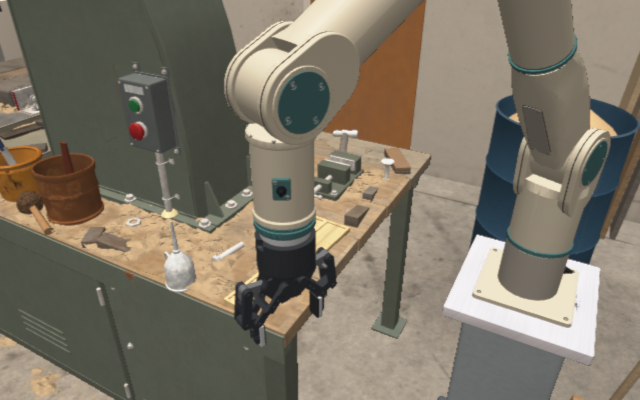

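View pics/top0.png

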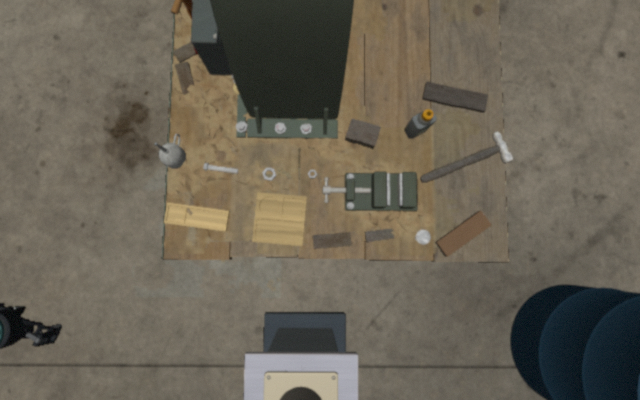

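```bash
cat > h.py <<'E'
import numpy as np,cv2
from cell import ctrl
def K(n):
    c=ctrl.camera_info(n); f=200/np.tan(np.radians(c['fovy'])/2)
    return f,c['cx'],c['cy'],np.array(c['R']),np.array(c['t'])
def proj(n,X):
    f,cx,cy,R,t=K(n); p=np.atleast_2d(X)@R.T+t
    return np.c_[f*p[:,0]/p[:,2]+cx,f*p[:,1]/p[:,2]+cy]
def unproj(n,uv,z):
    f,cx,cy,R,t=K(n); uv=np.atleast_2d(uv)
    d=np.c_[(uv[:,0]-cx)/f,(uv[:,1]-cy)/f,np.ones(len(uv))]@R
    o=-R.T@t
    return o+d*((z-o[2])/d[:,2])[:,None]
def crop(n,box,s,name,im=None):
    im=ctrl.get_image(n) if im is None else im
    x0,y0,x1,y1=box
    cv2.imwrite('pics/'+name,cv2.resize(im[y0:y1,x0:x1,::-1],None,fx=s,fy=s,interpolation=cv2.INTER_CUBIC))
E
python3 - <<'E'
from h import *
im=ctrl.get_image("top"); np.save('top0.npy',im)
crop("top",(150,120,350,260),4,"tc1.png",im); crop("top",(300,120,520,260),3.6,"tc2.png",im)
im=ctrl.get_image("scene"); np.save('sc0.npy',im)
crop("scene",(200,140,440,320),3.3,"sc1.png",im)
for l in "bolt_board wedge_board hex_bolt small_nut large_nut stud long_wedge short_wedge oil_can whetstone".split():
    for n,z in(("top",0),("scene",0)):
        r=ctrl.silhouettes(l,n); m=ctrl.mark_of(l,n)
        for q in r[:2]:
            reg=q['region']; np.save(f'sil_{l}_{n}.npy',reg) if q is r[0] else 0
            ys,xs=np.nonzero(reg)
            print(l,n,"sil",round(q['conf'],2),np.round(q['extent'],1),reg.sum(),unproj(n,[xs.mean(),ys.mean()],0)[0,:2].round(1) if len(xs) else '')
        for q in m[:2]: print('   mark',round(q['conf'],2),np.round(q['point'],1),unproj(n,q['point'],18 if 'board' in l else 0)[0,:2].round(1))
E
```

```text
bolt_board top sil 0.78 [196.6 216.4  69.6  30.2] 1331 [532.6 304.8]
   mark 0.62 [194.9 216.5] [532.2 304.2]
   mark 0.58 [278.4 224. ] [513.4  65.9]
bolt_board scene sil 0.6 [240.2 291.7  30.9  29.8] 144 [570.4 351.8]
   mark 0.76 [258.8 287.8] [523.9 321.7]
wedge_board top sil 0.58 [280.7 221.2  56.2  51. ] 2495 [529.7  66.1]
   mark 0.92 [281.  221.5] [520.6  58.6]
wedge_board scene sil 0.73 [331.9 234.2  37.1  34.7] 838 [501.6  28.8]
wedge_board scene sil 0.25 [228.9 251.6  36.1  21.5] 231 [684.9 229.7]
   mark 0.63 [310.1 237.7] [519.6  94. ]
hex_bolt top sil 0.47 [220.5 168.2  37.   10. ] 217 [675.1 244.9]
   mark 0.49 [221.8 168.5] [675.6 236.3]
   mark 0.46 [228.6 254.9] [675.  236.7]
   mark 0.63 [308.3 177.7] [651.6 -17.7]
small_nut scene sil 0.33 [369.8 192.   15.4  11.8] 165 [ 490.7 -228.3]
large_nut top sil 0.68 [269.3 171.4  15.2  11.9] 77 [663.   99.8]
large_nut top sil 0.48 [280.4 218.   52.6  50.6] 2559 [529.7  65.6]
   mark 0.61 [269.3 173.2] [663.5  96.9]
   mark 0.25 [178.9 277. ] [724.2 363.3]
stud top sil 0.68 [425.1 237.3  21.1  14.8] 194 [ 480.7 -351.5]
   ma
[... 491 characters left out ...]
5  31.8  70.4] 1176 [751.4 337. ]
short_wedge scene sil 0.54 [371.1 192.9  16.8  13.2] 153 [ 489.2 -227.6]
   mark 0.45 [370.  192.7] [ 489.6 -231.4]
oil_can top sil 0.83 [171.4 151.8  29.6  36. ] 630 [718.1 384. ]
oil_can top sil 0.34 [463.6 236.3  56.3  46. ] 1134 [ 493.  -469.6]
   mark 0.85 [178.6 152.7] [721.  364.3]
oil_can scene sil 0.72 [178.2 257.6  30.   72. ] 1221 [753.7 335. ]
   mark 0.61 [176.6 276.6] [730.  364.8]
whetstone top sil 0.96 [462.5 234.9  55.2  47.1] 1070 [ 492.6 -469.3]
   mark 0.89 [460.7 235.2] [ 487.6 -464.2]
whetstone scene sil 0.98 [395.3 160.7  27.2  27.8] 424 [ 496.8 -489.4]
   mark 0.84 [393.3 164.3] [ 498.4 -455. ]
   mark 0.66 [311.  238.3] [528.9  72.5]
```

View pics/tc1.png

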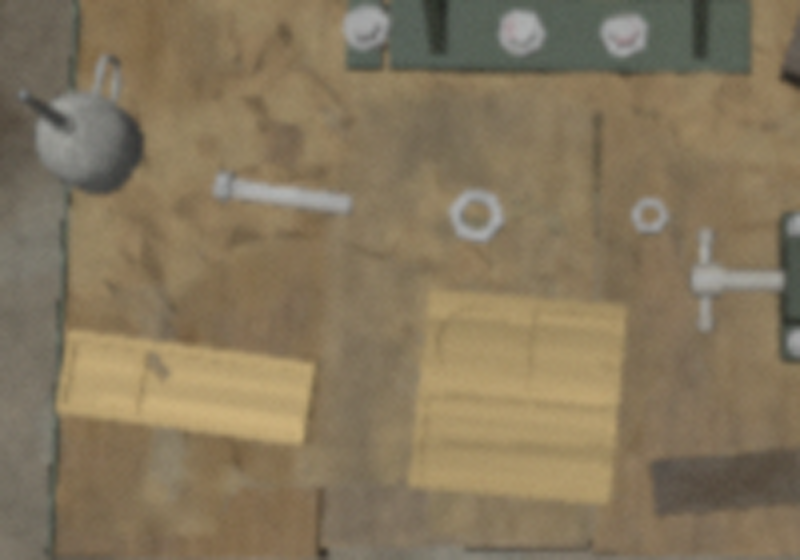

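View pics/tc2.png

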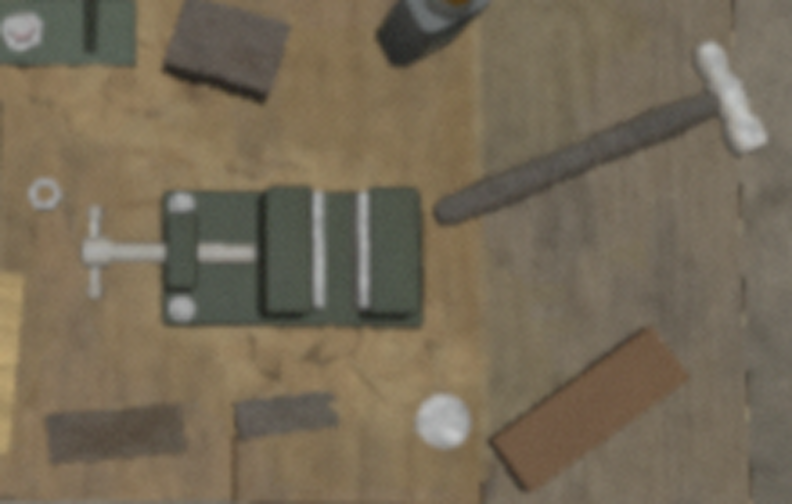

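View pics/sc1.png

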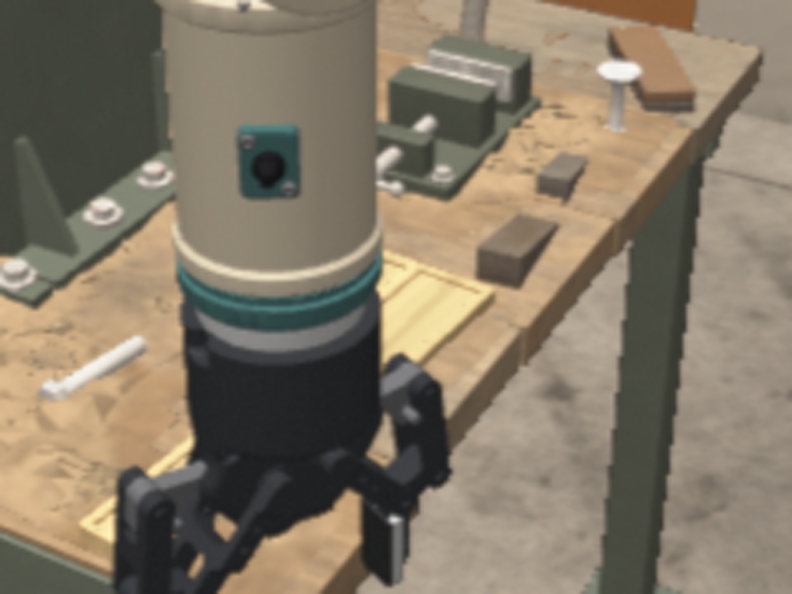

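```bash
cat > fit.py <<'E'
from h import *
from scipy.optimize import minimize
def box(x0,x1,y0,y1,z0,z1): return np.array([[x,y,z] for x in(x0,x1) for y in(y0,y1) for z in(z0,z1)],float)
def cyl(r,z0,z1,n=24,ph=0): 
    a=np.arange(n)*2*np.pi/n+ph; return np.array([[r*np.cos(t),r*np.sin(t),z] for t in a for z in(z0,z1)])
def hexn(af,h): return cyl(af/np.sqrt(3),0,h,6,np.pi/2)
def wedge(w,l,h): return np.array([[x,y,z] for x in(-w/2,w/2) for y,z in((-l/2,0),(-l/2,6),(l/2,0),(l/2,h))],float)
M={'bolt_board':[box(-30,30,-89,89,0,18)],'wedge_board':[box(-72,72,-72,72,0,18)],
'hex_bolt':[box(-8,8,-49,38,2,18),box(-13.5,13.5,38,49,0,24)],'small_nut':[hexn(24,13)],'large_nut':[hexn(36,19)],
'stud':[cyl(17,0,6),cyl(8,0,60),cyl(20.5,57,69)],'long_wedge':[wedge(40,110,33)],'short_wedge':[wedge(31,85,25)]}
S=6
def render(n,l,p,bx,z=0):
    x,y,a=p; c,s=np.cos(a),np.sin(a); m=np.zeros(((bx[3]-bx[1])*S,(bx[2]-bx[0])*S),np.uint8)
    for part in M[l]:
        X=part@np.array([[c,s,0],[-s,c,0],[0,0,1]])+[x,y,z]
        uv=(proj(n,X)+0.5-[bx[0],bx[1]])*S
        h=cv2.convexHull(np.round(uv*16).astype(np.int32)); cv2.fillConvexPoly(m,h,255,shift=4)
    if 'nut' in l:
        r=(7 if 'small' in l else 11.)
        ht=(13 if 'small' in l else 19)
        A=cyl(r,0,ht)+[x,y,z]
        h0=np.zeros_like(m);h1=np.zeros_like(m)
        for hh,zz in((h0,0),(h1,ht)):
            uv=(proj(n,A[A[:,2]==z+zz])+.5-[bx[0],bx[1]])*S; cv2.fillConvexPoly(hh,cv2.convexHull(np.round(uv*16).astype(np.int32)),255,shift=4)
        m[(h0>0)&(h1>0)]=0
    return cv2.resize(m,(bx[2]-bx[0],bx[3]-bx[1]),interpolation=cv2.INTER_AREA)/255.
def fit(n,l,p0,im,pad=5,z=0,blur=0.7,yaw=True):
    uv=np.vstack([proj(n,np.array([[p0[0]+dx,p0[1]+dy,z+h]])) for dx in(0,) for dy in(0,) for h in(0,)])
    rr=np.vstack(M[l]); R=np.hypot(rr[:,0],rr[:,1]).max()
    f,cx,cy,_,t=K(n); w=int(R/2.4)+pad
    u,v=uv[0].astype(int); bx=(max(u-w,0),max(v-w,0),min(u+w,640),min(v+w,400))
    I=im[bx[1]:bx[3],bx[0]:bx[2]].astype(float).reshape(-1,3)
    def cost(q):
        m=cv2.GaussianBlur(render(n,l,q,bx,z),(0,0),blur).ravel()
        # image = m*fg+(1-m)*bg linear; restrict to near object
        w=(cv2.dilate((m.reshape(bx[3]-bx[1],-1)>.02).astype(np.uint8),np.ones((7,7)))>0).ravel()
        A=np.c_[m,1-m][w]
        sol,res,_,_=np.linalg.lstsq(A,I[w],rcond=None)
        return ((A@sol-I[w])**2).mean()/ (((sol[0]-sol[1])**2).sum()+1)
    best=None
    for a in ([-.15,0,.15] if yaw else [0]):
        for d in [(0,0),(4,0),(-4,0),(0,4),(0,-4)]:
            q0=np.array([p0[0]+d[0],p0[1]+d[1],p0[2]+a])
            sx=np.array([q0,q0+[3,0,0],q0+[0,3,0],q0+[0,0,.1 if yaw else 1e-9]])
            g=(lambda q:cost(q)) if yaw else (lambda q:cost([q[0],q[1],p0[2]]))
            r=minimize(g,q0,method='Nelder-Mead',options=dict(initial_simplex=sx,xatol=.02,fatol=1e-6,maxiter=250))
            if best is None or r.fun<best.fun: best=r
    return best,bx
E
cat > run1.py <<'E'
from fit import *
im=np.load('top0.npy')
P={'bolt_board':(532,304,-.1),'wedge_board':(521,60,-.08),'hex_bolt':(675,240,-.1),'small_nut':(652,-17,0),'large_nut':(663,97,0),'stud':(482,-338,0),'long_wedge':(466,-93,.06),'short_wedge':(484,-221,.1)}
vis=im.copy();big=cv2.resize(im[120:260,150:450],None,fx=4,fy=4,interpolation=cv2.INTER_CUBIC)[:,:,::-1].copy()
for l,p in P.items():
    r,bx=fit('top',l,p,im,yaw=l!='stud'); q=r.x
    print(l,np.round(q,3),round(r.fun,5))
    m=render('top',l,q,bx); full=np.zeros((400,640),np.float32); full[bx[1]:bx[3],bx[0]:bx[2]]=m
    mm=(cv2.resize(full[120:260,150:450],None,fx=4,fy=4,interpolation=cv2.INTER_CUBIC)>.5).astype(np.uint8)
    cs,_=cv2.findContours(mm,cv2.RETR_LIST,cv2.CHAIN_APPROX_NONE); cv2.drawContours(big,cs,-1,(0,0,255),1)
cv2.imwrite('pics/fitA.png',big[:,:640]);cv2.imwrite('pics/fitB.png',big[:,600:])
E
python3 run1.py
python3 -c "
from h import *
from scipy.spatial.transform import Rotation as R
print(R.from_euler('xyz',ctrl.read_state()['tool_rot']).as_matrix().round(3))"
```

```text
bolt_board [ 5.33151e+02  3.02635e+02 -1.29000e-01] 0.01259
wedge_board [ 5.29511e+02  6.52140e+01 -7.60000e-02] 0.01378
[[-0.    -0.904  0.428]
 [ 0.     0.428  0.904]
 [-1.     0.     0.   ]]Traceback (most recent call last):
  File "run1.py", line 6, in <module>
    r,bx=fit('top',l,p,im,yaw=l!='stud'); q=r.x
         ~~~^^^^^^^^^^^^^^^^^^^^^^^^^^^^
  File "fit.py", line 46, in fit
    r=minimize(g,q0,method='Nelder-Mead',options=dict(initial_simplex=sx,xatol=.02,fatol=1e-6,maxiter=250))
    res = _minimize_neldermead(fun, x0, args, callback, bounds=bounds,
                               **options)
    fxr = func(xr)
    fx = function(np.copy(x), *(wrapper_args + args))
  File "fit.py", line 45, in <lambda>
    g=(lambda q:cost(q)) if yaw else (lambda q:cost([q[0],q[1],p0[2]]))
                ~~~~^^^
  File "fit.py", line 34, in cost
    m=cv2.GaussianBlur(render(n,l,q,bx,z),(0,0),blur).ravel()
                       ~~~~~~^^^^^^^^^^^^
  File "fit.py", line 16, in render
    uv=(proj(n,X)+0.5-[bx[0],bx[1]])*S
        ~~~~^^^^^
  File "h.py", line 7, in proj
    f,cx,cy,R,t=K(n); p=np.atleast_2d(X)@R.T+t
                ~^^^
  File "h.py", line 4, in K
    c=ctrl.camera_info(n); f=200/np.tan(np.radians(c['fovy'])/2)
ValueError: time passes only in moves, steps and waits
```

```bash
python3 - <<'E'
s=open('h.py').read()
s=s.replace("def K(n):\n    c=ctrl.camera_info(n);","import functools\n@functools.lru_cache(None)\ndef K(n):\n    c=ctrl.camera_info(n);")
open('h.py','w').write(s)
E
python3 run1.py; python3 -c "
from h import *
for n in ('top','scene'):
  f,cx,cy,R,t=K(n); print((-R.T@t).round(0))"
```

```text
bolt_board [ 5.33151e+02  3.02635e+02 -1.29000e-01] 0.01259
wedge_board [ 5.29511e+02  6.52140e+01 -7.60000e-02] 0.01378
hex_bolt [ 6.74472e+02  2.38899e+02 -1.31000e-01] 0.02853
small_nut [ 6.64176e+02 -2.78700e+01 -2.80000e-02] 0.00277
large_nut [ 6.61629e+02  9.81170e+01 -2.16000e-01] 0.00789
stud [ 481.795 -344.702    0.   ] 0.01835
long_wedge [ 4.69562e+02 -8.75440e+01  1.03000e-01] 0.00621
short_wedge [ 4.85165e+02 -2.22085e+02  1.48000e-01] 0.01549
[ 435.  -26. 1279.]
[   5. 1008.  741.]
```

View pics/fitA.png

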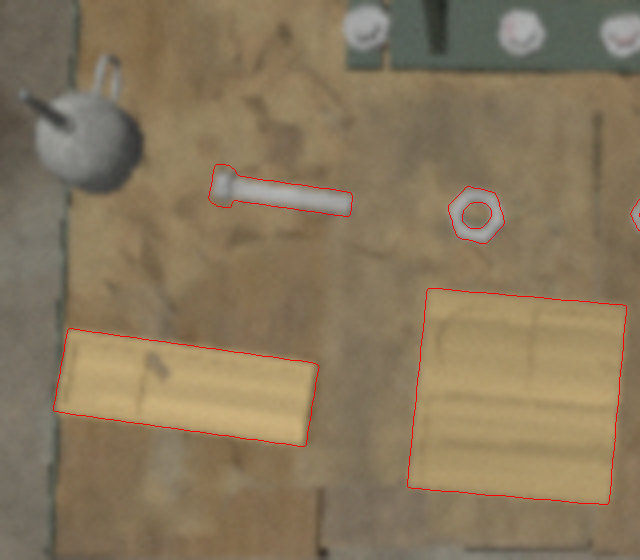

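View pics/fitB.png

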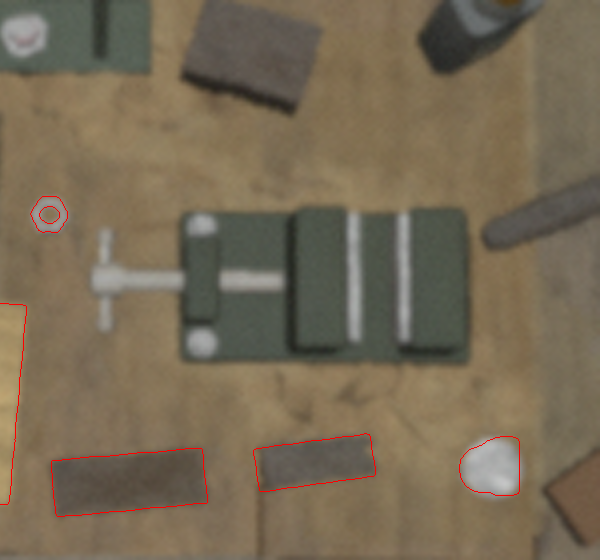

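Run:
```python
from fit import *
im=np.load('top0.npy')
r,bx=fit('top','stud',(482,-338,0),im,pad=14,yaw=False); print(r.x,r.fun)
print(unproj('top',[[423,236.5]],69))
for l,p in (('large_nut',(661.6,98.1)),('small_nut',(664,-28)),('hex_bolt',(674.5,239))):
  for a in np.arange(-.5,.55,.1):
    r,bx=fit('top',l,(*p,a),im,yaw=False); print(l,round(a,2),r.x[:2].round(1),round(r.fun,5))
a=cv2.resize(im[160:188,258:282],None,fx=20,fy=20,interpolation=cv2.INTER_CUBIC)
b=cv2.resize(im[160:188,300:313+11],None,fx=20,fy=20,interpolation=cv2.INTER_CUBIC)
cv2.imwrite('pics/nuts.png',cv2.resize(np.hstack([a,b])[:,:,::-1],None,fx=.8,fy=.8))
crop('top',(200,155,245,180),16,'bolt.png',im)
```

```text
[ 4.81222312e+02 -3.37451462e+02 -1.22314657e-09] 0.02545972662413047
[[ 480.1060879  -335.99253382   69.        ]]
large_nut -0.5 [661.6  98.2] 0.00965
large_nut -0.4 [661.8  98.2] 0.00898
large_nut -0.3 [661.5  98.4] 0.00838
large_nut -0.2 [661.8  98. ] 0.00789
large_nut -0.1 [661.7  98.3] 0.00803
large_nut -0.0 [661.7  98.5] 0.00842
large_nut 0.1 [661.7  98.4] 0.00894
large_nut 0.2 [661.8  98.6] 0.00957
large_nut 0.3 [661.6  98. ] 0.01004
large_nut 0.4 [661.8  98.1] 0.01033
large_nut 0.5 [661.8  98.5] 0.00995
small_nut -0.5 [664.2 -27.9] 0.00346
small_nut -0.4 [664.2 -27.9] 0.00336
small_nut -0.3 [664.2 -27.8] 0.00307
small_nut -0.2 [664.2 -28. ] 0.00279
small_nut -0.1 [664.2 -28.1] 0.00266
small_nut -0.0 [664.2 -28.1] 0.00266
small_nut 0.1 [664.1 -28.1] 0.00285
small_nut 0.2 [664.2 -28.1] 0.003
small_nut 0.3 [664.1 -27.8] 0.00327
small_nut 0.4 [664.3 -28. ] 0.00346
small_nut 0.5 [664.3 -28. ] 0.00349
hex_bolt -0.5 [671.2 233.3] 0.39417
hex_bolt -0.4 [673.9 236. ] 0.14562
hex_bolt -0.3 [675.2 237.7] 0.05989
hex_bolt -0.2 [674.6 238.1] 0.03261
hex_bolt -0.1 [674.3 238.4] 0.0291
hex_bolt -0.0 [673.8 238.4] 0.04219
hex_bolt 0.1 [673.5 238.6] 0.08748
hex_bolt 0.2 [673.5 238. ] 0.21133
hex_bolt 0.3 [677.8 196.5] 0.26288
hex_bolt 0.4 [685.3 237.5] 1.01461
hex_bolt 0.5 [688.9 238.6] 0.99829
```

View pics/nuts.png

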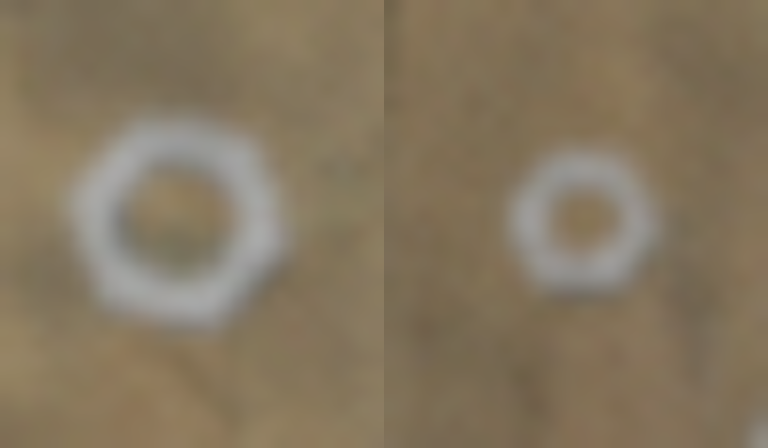

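View pics/bolt.png

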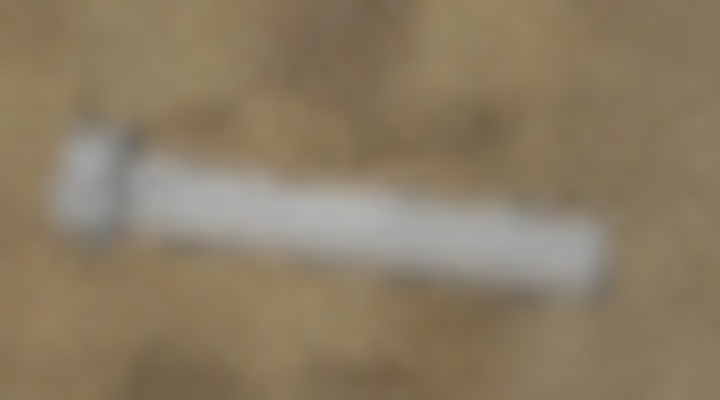

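servo_tool:
  rows:
    - {"wx": 1.0, "fingers": 0.3}
    - {"wx": 1.0, "fingers": 0.3}
    - {"wx": 1.0, "fingers": 0.3}
    - {"wx": 1.0, "fingers": 0.3}
    - {"wx": 1.0, "fingers": 0.3}

```text
schema error: expected keys dx, dy, dz, wx, wy, wz, fingers
```

servo_tool:
  rows:
    - {"wx": 1.0, "fingers": 0.3}
    - {"wx": 1.0, "fingers": 0.3}
    - {"wx": 1.0, "fingers": 0.3}
    - {"wx": 1.0, "fingers": 0.3}
    - {"wx": 1.0, "fingers": 0.3}

```text
schema error: expected keys dx, dy, dz, wx, wy, wz, fingers
```

servo_tool:
  rows:
    - {"wx": 1.0, "fingers": 0.3}
    - {"wx": 1.0, "fingers": 0.3}
    - {"fingers": 0.3}

```text
schema error: expected keys dx, dy, dz, wx, wy, wz, fingers
```

```bash
cat > to.py <<'E'
import sys
from h import *
from scipy.spatial.transform import Rotation as Ro
def to(x,y,z,yaw):
    s=ctrl.read_state(); R=Ro.from_euler('xyz',s['tool_rot']).as_matrix(); p=np.array(s['eef_pos'])
    phi=np.arctan2(R[1,2],R[0,2]); 
    d=R.T@(np.array([x,y,z])-p)
    Rt=np.array([[0,-np.sin(yaw),np.cos(yaw)],[0,np.cos(yaw),np.sin(yaw)],[-1,0,0]])
    w=Ro.from_matrix(R.T@Rt).as_rotvec(degrees=True)/6
    print('clk',round(s['clock'],2),'pos',p.round(1),'phi',round(phi,3),'tilt',round(R[2,0],4),'F',np.round(s['force'],1),'w',round(s['width'],1),'q7',round(s['qpos'][6],2))
    print('need mm',d.round(1),'units',(d/750).round(4),'rot units',w.round(3),'rows>=',np.ceil(np.linalg.norm(d)/60))
if __name__=='__main__': to(*map(float,sys.argv[1:5]))
E
python3 to.py 675.7 249 200 -0.13
```

```text
clk 2.2 pos [278.5 587.4 231.3] phi 1.128 tilt -1.0 F [-0.9  0.7  0.3] w 85.6 q7 -0.02
need mm [  31.3 -503.9 -135.5] units [ 0.0417 -0.6719 -0.1807] rot units [ 1.2013e+01  0.0000e+00 -1.0000e-03] rows>= 9.0
```

servo_tool:
  rows:
    - {"dx": 0, "dy": 0, "dz": 0, "wx": 1.0, "wy": 0, "wz": 0, "fingers": 0.3}
    - {"dx": 0, "dy": 0, "dz": 0, "wx": 1.0, "wy": 0, "wz": 0, "fingers": 0.3}
    - {"dx": 0, "dy": 0, "dz": 0, "wx": 1.0, "wy": 0, "wz": 0, "fingers": 0.3}
    - {"dx": 0, "dy": 0, "dz": 0, "wx": 1.0, "wy": 0, "wz": 0, "fingers": 0.3}
    - {"dx": 0, "dy": 0, "dz": 0, "wx": 1.0, "wy": 0, "wz": 0, "fingers": 0.3}

```text
clock: 2.82
eef_pos: [278.5, 587.4, 231.3]
tool_rot: [1.537, 1.571, 2.138]
force: [-0.2, 0.8, 0.4]
width: 59.8
```

servo_tool:
  rows:
    - {"dx": 0, "dy": 0, "dz": 0, "wx": 1.0, "wy": 0, "wz": 0, "fingers": 0.3}
    - {"dx": 0, "dy": 0, "dz": 0, "wx": 1.0, "wy": 0, "wz": 0, "fingers": 0.3}
    - {"dx": 0, "dy": 0, "dz": 0, "wx": 1.0, "wy": 0, "wz": 0, "fingers": 0.3}
    - {"dx": 0, "dy": 0, "dz": 0, "wx": 1.0, "wy": 0, "wz": 0, "fingers": 0.3}
    - {"dx": 0, "dy": 0, "dz": 0, "wx": 1.0, "wy": 0, "wz": 0, "fingers": 0.3}

```text
clock: 3.45
eef_pos: [278.4, 587.4, 231.3]
tool_rot: [2.682, 1.571, 2.759]
force: [-0.3, 0.3, 0.5]
width: 59.8
```

servo_tool:
  rows:
    - {"dx": 0, "dy": 0, "dz": 0, "wx": 1.0, "wy": 0, "wz": 0, "fingers": 0.3}
    - {"dx": 0, "dy": 0, "dz": 0, "wx": 1.0, "wy": 0, "wz": 0, "fingers": 0.3}
    - {"dx": 0, "dy": 0, "dz": 0, "wx": 0, "wy": 0, "wz": 0, "fingers": 0.3}

```text
clock: 3.82
eef_pos: [278.3, 587.4, 231.3]
tool_rot: [-0.923, 1.571, -1.05]
force: [0.9, -0.5, -0.8]
width: 60.2
```

```bash
python3 to.py 675.7 249 150 -0.13
```

```text
clk 3.83 pos [278.3 587.4 231.3] phi -0.127 tilt -1.0 F [ 0.9 -0.5 -0.8] w 60.2 q7 -1.06
need mm [  81.3 -285.2  437.2] units [ 0.1084 -0.3803  0.5829] rot units [0.026 0.001 0.001] rows>= 9.0
```

servo_tool:
  rows:
    - {"dx": 0, "dy": -0.042, "dz": 0.065, "wx": 0, "wy": 0, "wz": 0, "fingers": 0.4}
    - {"dx": 0, "dy": -0.042, "dz": 0.065, "wx": 0, "wy": 0, "wz": 0, "fingers": 0.4}
    - {"dx": 0, "dy": -0.042, "dz": 0.065, "wx": 0, "wy": 0, "wz": 0, "fingers": 0.4}
    - {"dx": 0, "dy": -0.042, "dz": 0.065, "wx": 0, "wy": 0, "wz": 0, "fingers": 0.4}
    - {"dx": 0, "dy": -0.042, "dz": 0.065, "wx": 0, "wy": 0, "wz": 0, "fingers": 0.4}

```text
clock: 4.45
eef_pos: [501.3, 398.7, 231.5]
tool_rot: [1.376, 1.57, 1.25]
force: [0.1, -0.3, -0.1]
width: 51.0
```

servo_tool:
  rows:
    - {"dx": 0.02, "dy": -0.042, "dz": 0.065, "wx": 0, "wy": 0, "wz": 0, "fingers": 0.4}
    - {"dx": 0.02, "dy": -0.042, "dz": 0.065, "wx": 0, "wy": 0, "wz": 0, "fingers": 0.4}
    - {"dx": 0.02, "dy": -0.042, "dz": 0.065, "wx": 0, "wy": 0, "wz": 0, "fingers": 0.4}
    - {"dx": 0.02, "dy": -0.042, "dz": 0.065, "wx": 0, "wy": 0, "wz": 0, "fingers": 0.4}
    - {"dx": 0.02, "dy": 0, "dz": 0, "wx": 0, "wy": 0, "wz": 0, "fingers": 0.4}

```text
clock: 5.08
eef_pos: [681.5, 242.2, 155.7]
tool_rot: [-0.795, 1.565, -0.93]
force: [-0.7, 0.4, -0.0]
width: 51.0
```

servo_tool:
  rows:
    - {"dx": 0, "dy": 0, "dz": 0, "wx": 0, "wy": 0, "wz": 0, "fingers": 0.4}

```text
clock: 5.2
eef_pos: [675.9, 249.9, 154.5]
tool_rot: [-3.02, 1.567, 3.135]
force: [0.3, 1.0, 1.4]
width: 51.4
```

```bash
python3 to.py 675.7 249 5 -0.13;  python3 - <<'E'
from h import *
im=ctrl.get_image("scene"); np.save('sc1.npy',im)
crop("scene",(120,140,440,330),2.5,"sc2.png",im)
im=ctrl.get_image("top"); np.save('top1.npy',im);crop("top",(150,120,350,260),4,"tc3.png",im)
E
```

```text
clk 5.2 pos [675.9 249.9 154.5] phi -0.128 tilt -1.0 F [0.3 1.  1.4] w 51.4 q7 -0.3
need mm [149.5  -0.9   0.5] units [ 0.1993 -0.0012  0.0007] rot units [ 0.02  -0.036  0.004] rows>= 3.0
```

View pics/sc2.png

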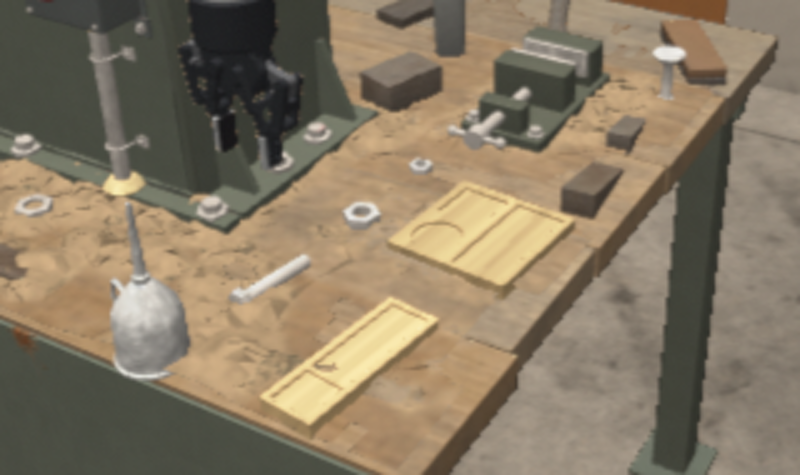

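View pics/tc3.png

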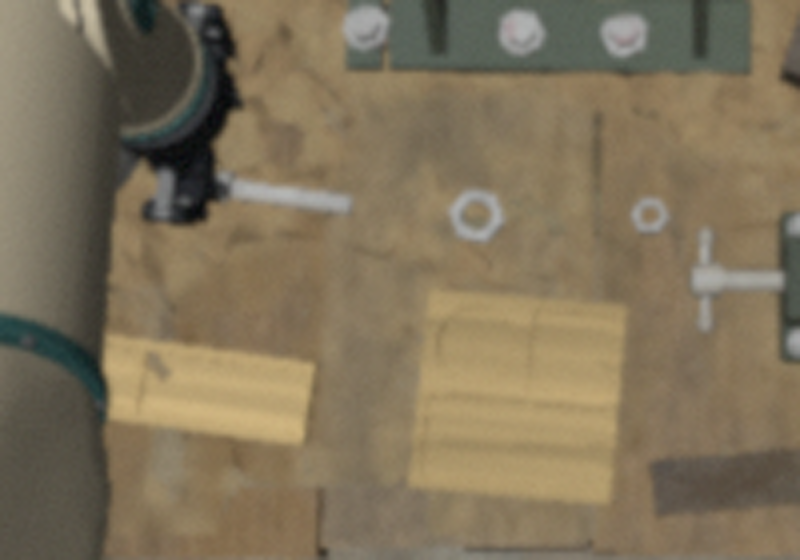

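Run:
```python
from fit import *
im=np.load('sc1.npy')
P={'bolt_board':(533,302.6,-.129),'wedge_board':(529.5,65.2,-.076),'hex_bolt':(674.5,238.5,-.13),'small_nut':(664,-28,-.05),'large_nut':(661.7,98.2,-.17),'stud':(481.2,-337.5,0),'long_wedge':(469.5,-87.5,.103),'short_wedge':(485,-222,.148)}
big=cv2.resize(im[140:330,120:440],None,fx=2.5,fy=2.5,interpolation=cv2.INTER_CUBIC)[:,:,::-1].copy()
for l,p in P.items():
    r,bx=fit('scene',l,p,im,yaw=l!='stud',pad=12); q=r.x
    print(l,np.round(q,3).tolist(),np.round(np.array(q)-p,2).tolist(),round(r.fun,5))
    m=render('scene',l,q,bx); full=np.zeros((400,640),np.float32); full[bx[1]:bx[3],bx[0]:bx[2]]=m
    mm=(cv2.resize(full[140:330,120:440],None,fx=2.5,fy=2.5,interpolation=cv2.INTER_CUBIC)>.5).astype(np.uint8)
    cs,_=cv2.findContours(mm,cv2.RETR_LIST,cv2.CHAIN_APPROX_NONE); cv2.drawContours(big,cs,-1,(0,0,255),1)
cv2.imwrite('pics/fitS.png',big)
```

```text
bolt_board [544.127, 288.658, -0.12] [11.13, -13.94, 0.01] 0.04834
wedge_board [540.661, 44.8, -0.086] [11.16, -20.4, -0.01] 0.05784
hex_bolt [677.52, 231.405, 0.006] [3.02, -7.1, 0.14] 0.10774
small_nut [666.676, -34.387, 0.405] [2.68, -6.39, 0.46] 0.04553
large_nut [673.325, 81.024, -0.113] [11.62, -17.18, 0.06] 0.12786
stud [485.95, -353.283, 0.0] [4.75, -15.78, 0.0] 0.20942
long_wedge [467.957, -86.735, 0.094] [-1.54, 0.76, -0.01] 0.01915
short_wedge [484.67, -223.178, 0.141] [-0.33, -1.18, -0.01] 0.02466
```

View pics/fitS.png

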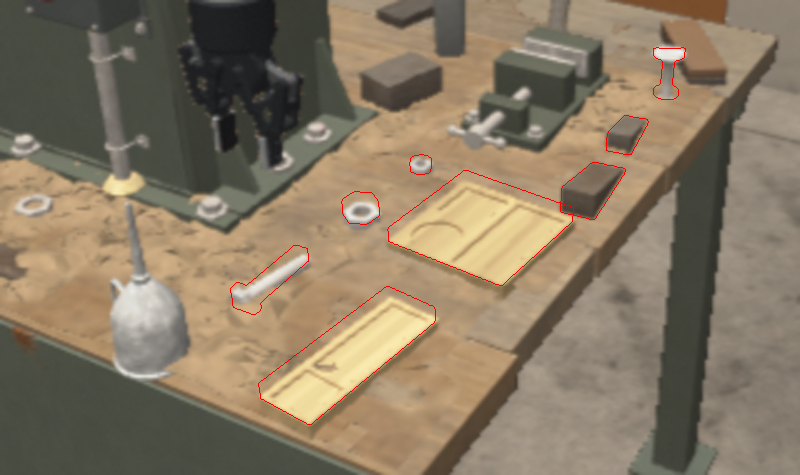

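Run:
```python
from fit import *
im=np.load('sc1.npy')
P={'bolt_board':(533,302.6,-.129),'wedge_board':(529.5,65.2,-.076),'hex_bolt':(674.5,238.5,-.13),'small_nut':(664,-28,-.05),'large_nut':(661.7,98.2,-.17),'stud':(481.2,-337.5,0),'long_wedge':(469.5,-87.5,.103),'short_wedge':(485,-222,.148)}
x0,y0,x1,y1=200,150,400,320
big=cv2.resize(im[y0:y1,x0:x1],None,fx=3.5,fy=3.5,interpolation=cv2.INTER_CUBIC)[:,:,::-1].copy()
for l,p in P.items():
    bx=(0,0,640,400); full=render('scene',l,p,bx)
    mm=(cv2.resize(full[y0:y1,x0:x1],None,fx=3.5,fy=3.5,interpolation=cv2.INTER_CUBIC)>.5).astype(np.uint8)
    cs,_=cv2.findContours(mm,cv2.RETR_LIST,cv2.CHAIN_APPROX_NONE); cv2.drawContours(big,cs,-1,(0,0,255),1)
cv2.imwrite('pics/fitS2.png',big)
```

```text
(no output)
```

View pics/fitS2.png

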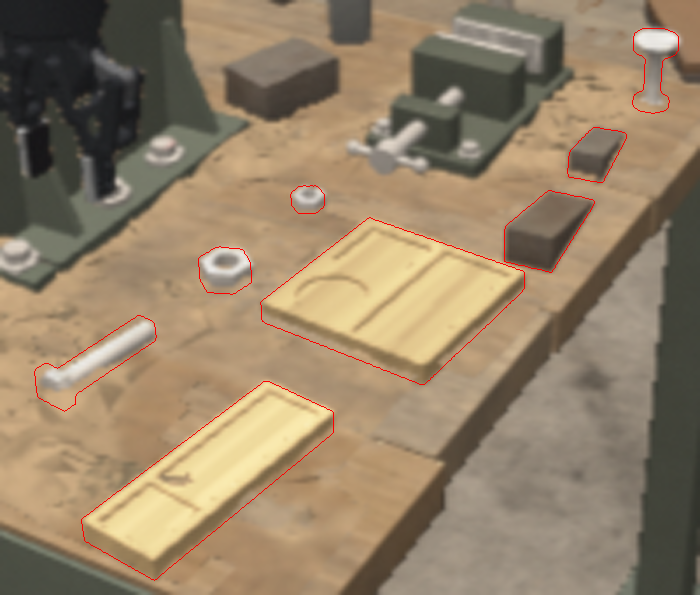

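servo_tool:
  rows:
    - {"dx": 0.06, "dy": -0.001, "dz": 0.0005, "wx": 0, "wy": 0, "wz": 0, "fingers": 0.4}
    - {"dx": 0.06, "dy": 0, "dz": 0, "wx": 0, "wy": 0, "wz": 0, "fingers": 0.4}
    - {"dx": 0.06, "dy": 0, "dz": 0, "wx": 0, "wy": 0, "wz": 0, "fingers": 0.4}
    - {"dx": 0.019, "dy": 0, "dz": 0, "wx": 0, "wy": 0, "wz": 0, "fingers": 0.4}
    - {"dx": 0, "dy": 0, "dz": 0, "wx": 0, "wy": 0, "wz": 0, "fingers": 0.4}

```text
clock: 5.92
eef_pos: [677.2, 250.2, 7.4]
tool_rot: [2.191, 1.57, 2.064]
force: [-0.1, 0.3, 1.1]
width: 51.2
```

```bash
python3 to.py 675.7 249 5 -0.13;  python3 - <<'E'
from h import *
im=ctrl.get_image("scene")
crop("scene",(180,180,340,300),5,"sc3.png",im)
E
```

```text
clk 5.92 pos [677.2 250.2   7.4] phi -0.127 tilt -1.0 F [-0.1  0.3  1.1] w 51.2 q7 -0.26
need mm [ 2.4 -1.4 -1.4] units [ 0.0032 -0.0018 -0.0018] rot units [ 0.029 -0.002 -0.002] rows>= 1.0
```

View pics/sc3.png

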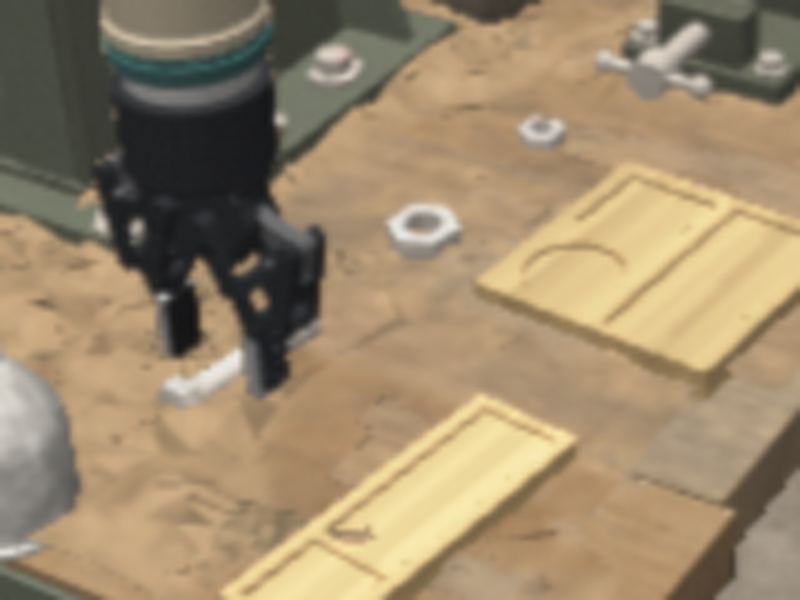

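servo_tool:
  rows:
    - {"dx": 0.003, "dy": -0.0018, "dz": -0.0018, "wx": 0, "wy": 0, "wz": 0, "fingers": 1}
    - {"dx": 0, "dy": 0, "dz": 0, "wx": 0, "wy": 0, "wz": 0, "fingers": 1}
    - {"dx": 0, "dy": 0, "dz": 0, "wx": 0, "wy": 0, "wz": 0, "fingers": 1}
    - {"dx": 0, "dy": 0, "dz": 0, "wx": 0, "wy": 0, "wz": 0, "fingers": 1}

```text
clock: 6.48
eef_pos: [676.7, 248.1, 6.4]
tool_rot: [0.551, 1.569, 0.422]
force: [-1.7, 0.5, 5.8]
width: 13.3
```

```bash
python3 to.py 531.1 287.7 20 -0.129
```

```text
clk 6.47 pos [676.7 248.1   6.4] phi -0.129 tilt -1.0 F [-1.7  0.5  5.8] w 13.3 q7 -0.26
need mm [ -13.8   20.6 -149.5] units [-0.0184  0.0275 -0.1993] rot units [ 0.004  0.013 -0.008] rows>= 3.0
```

servo_tool:
  rows:
    - {"dx": -0.04, "dy": 0, "dz": 0, "wx": 0, "wy": 0, "wz": 0, "fingers": 1}
    - {"dx": -0.04, "dy": 0.005, "dz": -0.04, "wx": 0, "wy": 0, "wz": 0, "fingers": 1}
    - {"dx": 0, "dy": 0.0125, "dz": -0.06, "wx": 0, "wy": 0, "wz": 0, "fingers": 1}
    - {"dx": 0, "dy": 0.01, "dz": -0.06, "wx": 0, "wy": 0, "wz": 0, "fingers": 1}
    - {"dx": 0, "dy": 0, "dz": -0.0393, "wx": 0, "wy": 0, "wz": 0, "fingers": 1}

```text
clock: 7.1
eef_pos: [527.6, 289.2, 64.8]
tool_rot: [2.728, 1.569, 2.602]
force: [-0.3, -0.3, -2.0]
width: 13.4
```

servo_tool:
  rows:
    - {"dx": 0, "dy": 0, "dz": 0, "wx": 0, "wy": 0, "wz": 0, "fingers": 1}

```text
clock: 7.22
eef_pos: [527.2, 288.8, 64.7]
tool_rot: [-3.101, 1.567, 3.057]
force: [0.2, 0.7, -1.4]
width: 13.5
```

```bash
python3 to.py 531.1 287.7 20 -0.129;  python3 - <<'E'
from h import *
im=ctrl.get_image("scene")
crop("scene",(180,180,340,330),4,"sc4.png",im)
E
```

```text
clk 7.22 pos [527.2 288.8  64.7] phi -0.126 tilt -1.0 F [ 0.2  0.7 -1.4] w 13.5 q7 -0.34
need mm [44.7 -0.6  4.2] units [ 0.0596 -0.0008  0.0055] rot units [ 0.031 -0.032  0.001] rows>= 1.0
```

View pics/sc4.png

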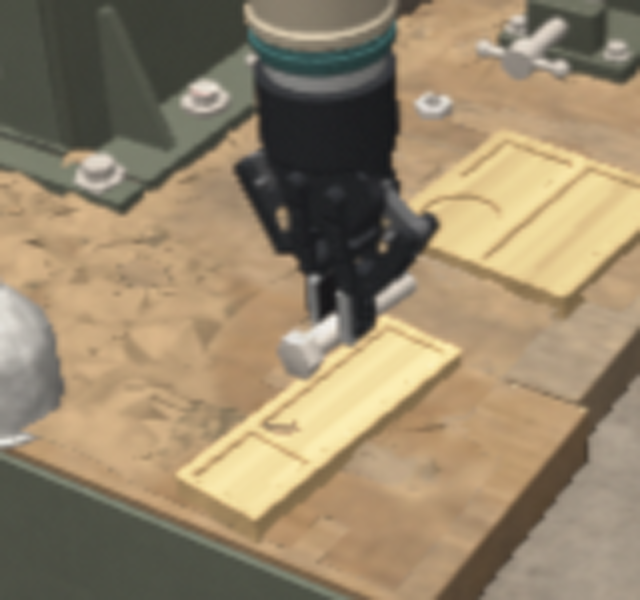

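servo_tool:
  rows:
    - {"dx": 0.03, "dy": -0.0008, "dz": 0.0055, "wx": 0, "wy": 0, "wz": 0, "fingers": 1}
    - {"dx": 0.02, "dy": 0, "dz": 0, "wx": 0, "wy": 0, "wz": 0, "fingers": 1}
    - {"dx": 0.008, "dy": 0, "dz": 0, "wx": 0, "wy": 0, "wz": 0, "fingers": 1}
    - {"dx": 0, "dy": 0, "dz": 0, "wx": 0, "wy": 0, "wz": 0, "fingers": 1}

```text
clock: 7.78
eef_pos: [534.3, 285.5, 20.6]
tool_rot: [-2.393, 1.569, -2.522]
force: [0.0, -0.9, -1.2]
width: 13.7
```

```bash
python3 to.py 531.1 287.7 20 -0.129;  python3 - <<'E'
from h import *
im=ctrl.get_image("scene")
crop("scene",(180,180,340,330),4,"sc5.png",im)
E
```

```text
clk 7.78 pos [534.3 285.5  20.6] phi -0.13 tilt -1.0 F [ 0.  -0.9 -1.2] w 13.7 q7 -0.32
need mm [ 0.6  1.8 -3.5] units [ 0.0008  0.0024 -0.0047] rot units [-0.007 -0.011  0.011] rows>= 1.0
```

View pics/sc5.png

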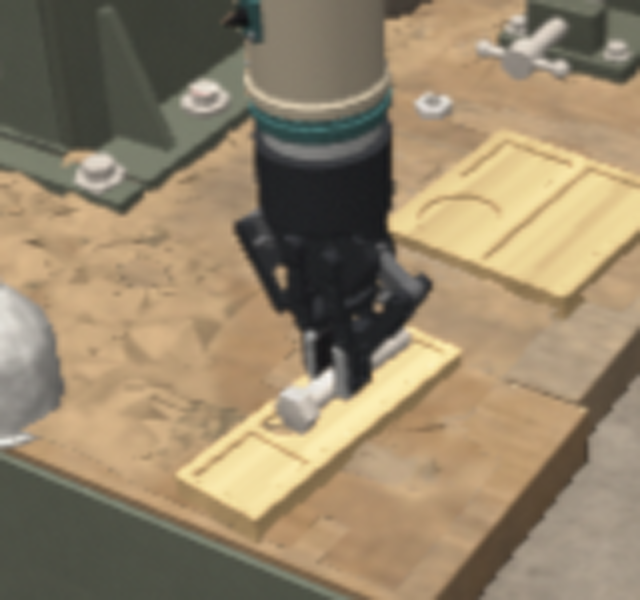

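servo_tool:
  rows:
    - {"dx": 0, "dy": 0.001, "dz": -0.002, "wx": 0, "wy": 0, "wz": 0, "fingers": 1}
    - {"dx": 0, "dy": 0, "dz": 0, "wx": 0, "wy": 0, "wz": 0, "fingers": 1}

```text
clock: 8.07
eef_pos: [532.8, 287.6, 21.1]
tool_rot: [2.83, 1.57, 2.701]
force: [-0.3, -0.9, -1.9]
width: 13.4
```

```bash
python3 to.py 531.1 287.7 20 -0.129
```

```text
clk 8.07 pos [532.8 287.6  21.1] phi -0.128 tilt -1.0 F [-0.3 -0.9 -1.9] w 13.4 q7 -0.32
need mm [ 1.1 -0.2 -1.7] units [ 0.0014 -0.0002 -0.0023] rot units [ 0.007 -0.003 -0.001] rows>= 1.0
```

Good. Lower the last bit, then release partially and retreat.

servo_tool:
  rows:
    - {"dx": 0.001, "dy": 0, "dz": -0.001, "wx": 0, "wy": 0, "wz": 0, "fingers": 1}
    - {"dx": 0, "dy": 0, "dz": 0, "wx": 0, "wy": 0, "wz": 0, "fingers": 0.6}
    - {"dx": 0, "dy": 0, "dz": 0, "wx": 0, "wy": 0, "wz": 0, "fingers": 0.6}
    - {"dx": -0.02, "dy": 0, "dz": 0, "wx": 0, "wy": 0, "wz": 0, "fingers": 0.6}
    - {"dx": -0.07, "dy": 0, "dz": 0, "wx": 0, "wy": 0, "wz": 0, "fingers": 0.5}

```text
clock: 8.7
eef_pos: [530.5, 286.6, 87.3]
tool_rot: [-2.513, 1.566, -2.641]
force: [0.0, 1.0, 0.1]
width: 42.5
```

```bash
python3 to.py 661.7 98.2 85 -0.17;  python3 - <<'E'
from h import *
im=ctrl.get_image("scene")
crop("scene",(180,180,340,330),4,"sc6.png",im)
E
```

```text
clk 8.7 pos [530.5 286.6  87.3] phi -0.129 tilt -1.0 F [0.  1.  0.1] w 42.5 q7 -0.35
need mm [   2.1 -170.   154.3] units [ 0.0028 -0.2267  0.2057] rot units [ 0.393 -0.04   0.03 ] rows>= 4.0
```

View pics/sc6.png

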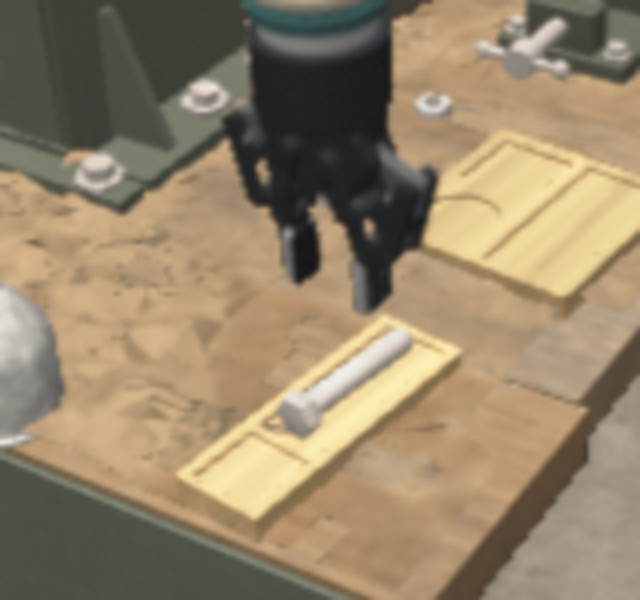

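servo_tool:
  rows:
    - {"dx": 0, "dy": -0.0567, "dz": 0.0514, "wx": 0, "wy": 0, "wz": 0, "fingers": 0.25}
    - {"dx": 0, "dy": -0.0567, "dz": 0.0514, "wx": 0, "wy": 0, "wz": 0, "fingers": 0.25}
    - {"dx": 0, "dy": -0.0567, "dz": 0.0514, "wx": 0, "wy": 0, "wz": 0, "fingers": 0.25}
    - {"dx": 0, "dy": -0.0567, "dz": 0.0514, "wx": 0, "wy": 0, "wz": 0, "fingers": 0.25}
    - {"dx": 0.02, "dy": 0, "dz": 0, "wx": 0.39, "wy": 0, "wz": 0, "fingers": 0.25}

```text
clock: 9.38
eef_pos: [668.0, 90.8, 75.7]
tool_rot: [-0.327, 1.562, -0.507]
force: [-0.2, -0.7, -0.4]
width: 63.9
```

servo_tool:
  rows:
    - {"dx": 0.05, "dy": 0, "dz": 0, "wx": 0, "wy": 0, "wz": 0, "fingers": 0.25}
    - {"dx": 0, "dy": 0, "dz": 0, "wx": 0, "wy": 0, "wz": 0, "fingers": 0.25}
    - {"dx": 0, "dy": 0, "dz": 0, "wx": 0, "wy": 0, "wz": 0, "fingers": 0.25}

```text
clock: 9.75
eef_pos: [663.9, 99.7, 36.8]
tool_rot: [0.337, 1.569, 0.168]
force: [-0.5, 0.7, 0.2]
width: 64.1
```

```bash
python3 to.py 661.7 98.2 6 -0.17;  python3 - <<'E'
from fit import *
im=ctrl.get_image("top");np.save('top2.npy',im)
crop("top",(150,120,350,260),4,"tc4.png",im)
r,bx=fit('top','hex_bolt',(531,277,-.13),im,z=14); print(r.x,r.fun)
im=ctrl.get_image("scene");crop("scene",(200,160,360,330),3.5,"sc7.png",im)
E
```

```text
clk 9.75 pos [663.9  99.7  36.8] phi -0.169 tilt -1.0 F [-0.5  0.7  0.2] w 64.1 q7 -0.08
need mm [30.8 -1.8 -2. ] units [ 0.0411 -0.0025 -0.0026] rot units [ 0.011  0.012 -0.004] rows>= 1.0
[550.75739001 263.7266479    0.75329429] 0.1479688576602433
```

View pics/tc4.png

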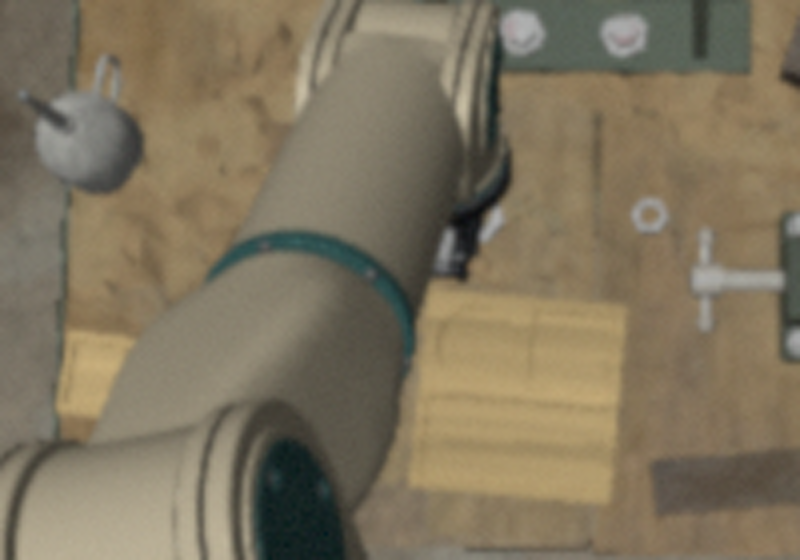

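View pics/sc7.png

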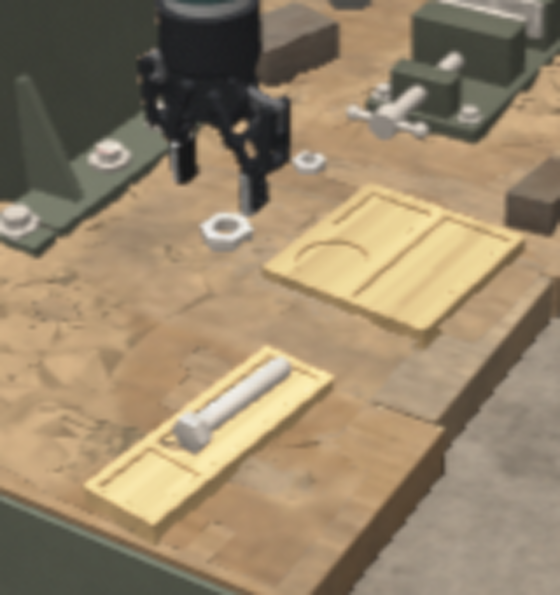

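servo_tool:
  rows:
    - {"dx": 0.03, "dy": -0.0025, "dz": -0.0026, "wx": 0, "wy": 0, "wz": 0, "fingers": 0.25}
    - {"dx": 0.01, "dy": 0, "dz": 0, "wx": 0, "wy": 0, "wz": 0, "fingers": 0.25}
    - {"dx": 0, "dy": 0, "dz": 0, "wx": 0, "wy": 0, "wz": 0, "fingers": 1}
    - {"dx": 0, "dy": 0, "dz": 0, "wx": 0, "wy": 0, "wz": 0, "fingers": 1}
    - {"dx": 0, "dy": 0, "dz": 0, "wx": 0, "wy": 0, "wz": 0, "fingers": 1}

```text
clock: 10.48
eef_pos: [662.1, 97.5, 6.7]
tool_rot: [0.286, 1.569, 0.117]
force: [-0.7, 0.6, 4.0]
width: 34.0
```

```bash
cat > goal.py <<'E'
import sys
from to import *
B={'b':(533,302.6,-.129),'w':(529.5,65.2,-.076)}
def g(b,x,y,z): 
    X,Y,a=B[b]; c,s=np.cos(a),np.sin(a); q=(X+x*c-y*s,Y+x*s+y*c,z,a); print(np.round(q,2)); to(*q)
if __name__=='__main__': g(sys.argv[1],*map(float,sys.argv[2:5]))
E
python3 goal.py w 34 -34 21
```

```text
[ 5.6082e+02  2.8720e+01  2.1000e+01 -8.0000e-02]
clk 10.47 pos [662.1  97.5   6.7] phi -0.169 tilt -1.0 F [-0.7  0.6  4. ] w 34.0 q7 -0.07
need mm [-14.5 -84.9 -88.1] units [-0.0194 -0.1132 -0.1175] rot units [-0.892  0.017 -0.004] rows>= 3.0
```

servo_tool:
  rows:
    - {"dx": -0.04, "dy": 0, "dz": 0, "wx": 0, "wy": 0, "wz": 0, "fingers": 1}
    - {"dx": -0.04, "dy": -0.0282, "dz": -0.0295, "wx": 0, "wy": 0, "wz": 0, "fingers": 1}
    - {"dx": 0, "dy": -0.045, "dz": -0.044, "wx": 0, "wy": 0, "wz": 0, "fingers": 1}
    - {"dx": 0, "dy": -0.04, "dz": -0.044, "wx": 0, "wy": 0, "wz": 0, "fingers": 1}
    - {"dx": 0, "dy": 0, "dz": 0, "wx": -0.89, "wy": 0, "wz": 0, "fingers": 1}

```text
clock: 11.1
eef_pos: [556.0, 25.8, 65.8]
tool_rot: [-2.718, 1.566, -2.796]
force: [0.7, 0.5, -1.2]
width: 34.2
```

servo_tool:
  rows:
    - {"dx": 0.02, "dy": 0, "dz": 0, "wx": 0, "wy": 0, "wz": 0, "fingers": 1}
    - {"dx": 0, "dy": 0, "dz": 0, "wx": 0, "wy": 0, "wz": 0, "fingers": 1}
    - {"dx": 0, "dy": 0, "dz": 0, "wx": 0, "wy": 0, "wz": 0, "fingers": 1}

```text
clock: 11.48
eef_pos: [560.1, 29.0, 50.0]
tool_rot: [-2.85, 1.57, -2.927]
force: [1.1, 0.7, -1.2]
width: 34.2
```

```bash
python3 goal.py w 34 -34 21;  python3 - <<'E'
from fit import *
im=ctrl.get_image("scene");crop("scene",(200,160,360,330),3.5,"sc8.png",im)
E
```

```text
[ 5.6082e+02  2.8720e+01  2.1000e+01 -8.0000e-02]
clk 11.47 pos [560.1  29.   50. ] phi -0.076 tilt -1.0 F [ 1.1  0.7 -1.2] w 34.2 q7 0.11
need mm [29.  -0.2  0.7] units [ 0.0387 -0.0003  0.001 ] rot units [-0.004 -0.004  0.001] rows>= 1.0
```

View pics/sc8.png

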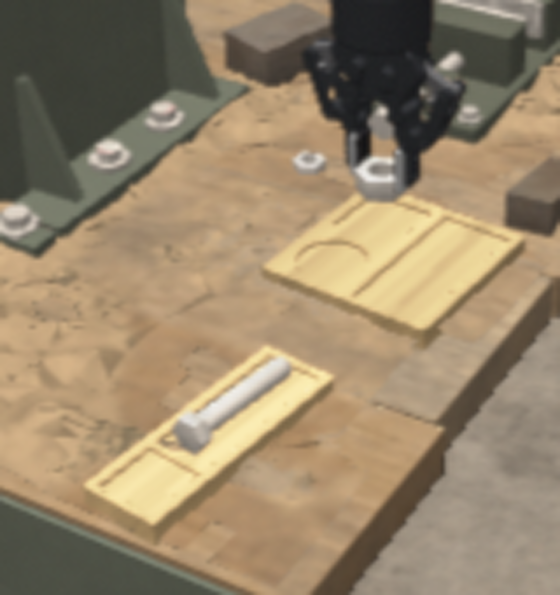

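servo_tool:
  rows:
    - {"dx": 0.03, "dy": 0, "dz": 0.001, "wx": 0, "wy": 0, "wz": 0, "fingers": 1}
    - {"dx": 0.008, "dy": 0, "dz": 0, "wx": 0, "wy": 0, "wz": 0, "fingers": 1}
    - {"dx": 0, "dy": 0, "dz": 0, "wx": 0, "wy": 0, "wz": 0, "fingers": 1}

```text
clock: 11.9
eef_pos: [560.5, 28.7, 21.8]
tool_rot: [-2.964, 1.57, -3.04]
force: [-0.3, -0.1, -0.6]
width: 34.3
```

servo_tool:
  rows:
    - {"dx": 0, "dy": 0, "dz": 0, "wx": 0, "wy": 0, "wz": 0, "fingers": 0.4}
    - {"dx": 0, "dy": 0, "dz": 0, "wx": 0, "wy": 0, "wz": 0, "fingers": 0.4}
    - {"dx": -0.03, "dy": 0, "dz": 0, "wx": 0, "wy": 0, "wz": 0, "fingers": 0.4}
    - {"dx": -0.07, "dy": 0, "dz": 0, "wx": 0, "wy": 0, "wz": 0, "fingers": 0.4}
    - {"dx": 0, "dy": 0, "dz": 0, "wx": 0, "wy": 0, "wz": 0, "fingers": 0.4}

```text
clock: 12.52
eef_pos: [563.9, 28.5, 101.0]
tool_rot: [0.133, 1.562, 0.056]
force: [0.2, 0.1, -0.4]
width: 51.2
```

```bash
python3 to.py 664.1 -28 40 -0.05;  python3 - <<'E'
from fit import *
im=ctrl.get_image("scene");crop("scene",(200,160,360,330),3.5,"sc9.png",im)
E
```

```text
clk 12.53 pos [563.9  28.5 101. ] phi -0.076 tilt -1.0 F [ 0.2  0.1 -0.4] w 51.2 q7 0.09
need mm [ 61.8 -48.8 103.7] units [ 0.0825 -0.065   0.1383] rot units [-0.253  0.08  -0.01 ] rows>= 3.0
```

View pics/sc9.png

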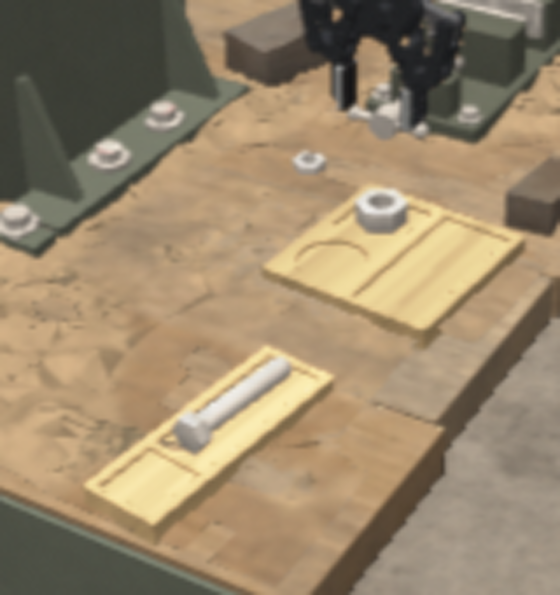

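Run:
```python
from h import *
for a,b in (((326.3,177.5),(300.2,192)),((326.3,202.5),(322,197.7))):
    for z in (0,20,40,60,80): 
        X=unproj('top',[a],z)[0]; print(z,X.round(0),proj('scene',X).round(1),b)
```

```text
0 [653. -71.   0.] [[298.1 202.8]] (300.2, 192)
20 [649. -70.  20.] [[298.8 197.4]] (300.2, 192)
40 [646. -69.  40.] [[299.6 191.9]] (300.2, 192)
60 [643. -69.  60.] [[300.4 186.2]] (300.2, 192)
80 [639. -68.  80.] [[301.2 180.5]] (300.2, 192)
0 [579. -71.   0.] [[320.1 209. ]] (322, 197.7)
20 [577. -71.  20.] [[320.7 203.4]] (322, 197.7)
40 [574. -70.  40.] [[321.3 197.7]] (322, 197.7)
60 [572. -69.  60.] [[321.9 191.9]] (322, 197.7)
80 [570. -68.  80.] [[322.6 186. ]] (322, 197.7)
```

servo_tool:
  rows:
    - {"dx": 0, "dy": -0.022, "dz": 0.0461, "wx": 0, "wy": 0, "wz": 0, "fingers": 0.4}
    - {"dx": 0, "dy": -0.022, "dz": 0.0461, "wx": 0, "wy": 0, "wz": 0, "fingers": 0.4}
    - {"dx": 0.02, "dy": -0.021, "dz": 0.0461, "wx": 0, "wy": 0, "wz": 0, "fingers": 0.4}
    - {"dx": 0.06, "dy": 0, "dz": 0, "wx": -0.25, "wy": 0, "wz": 0, "fingers": 0.4}
    - {"dx": 0, "dy": 0, "dz": 0, "wx": 0, "wy": 0, "wz": 0, "fingers": 0.4}

```text
clock: 13.2
eef_pos: [656.2, -27.6, 32.6]
tool_rot: [3.089, 1.561, 3.039]
force: [-0.5, 1.6, 0.4]
width: 51.2
```

servo_tool:
  rows:
    - {"dx": 0, "dy": 0, "dz": 0, "wx": 0, "wy": 0, "wz": 0, "fingers": 0.4}

```text
clock: 13.32
eef_pos: [660.2, -27.7, 37.4]
tool_rot: [2.729, 1.57, 2.679]
force: [-0.1, -0.7, 0.3]
width: 51.1
```

```bash
python3 to.py 664.1 -28 6 -0.05;  python3 - <<'E'
from fit import *
im=ctrl.get_image("scene");crop("scene",(240,140,400,260),4.5,"sc10.png",im)
E
```

```text
clk 13.32 pos [660.2 -27.7  37.4] phi -0.05 tilt -1.0 F [-0.1 -0.7  0.3] w 51.1 q7 0.18
need mm [31.4 -0.2  3.9] units [ 0.0419 -0.0002  0.0052] rot units [-0.003 -0.004 -0.002] rows>= 1.0
```

View pics/sc10.png

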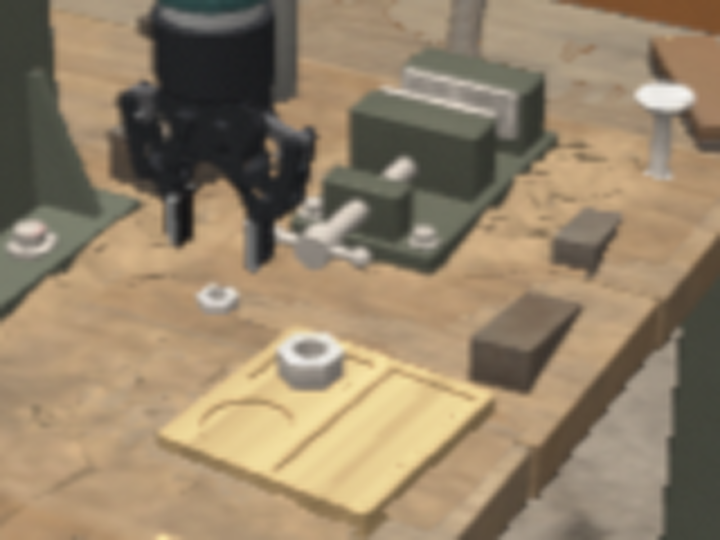

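servo_tool:
  rows:
    - {"dx": 0.03, "dy": 0, "dz": 0.005, "wx": 0, "wy": 0, "wz": 0, "fingers": 0.4}
    - {"dx": 0.0115, "dy": 0, "dz": 0, "wx": 0, "wy": 0, "wz": 0, "fingers": 0.4}
    - {"dx": 0, "dy": 0, "dz": 0, "wx": 0, "wy": 0, "wz": 0, "fingers": 1}
    - {"dx": 0, "dy": 0, "dz": 0, "wx": 0, "wy": 0, "wz": 0, "fingers": 1}
    - {"dx": 0, "dy": 0, "dz": 0, "wx": 0, "wy": 0, "wz": 0, "fingers": 1}

```text
clock: 14.0
eef_pos: [664.5, -28.2, 6.4]
tool_rot: [-0.025, 1.57, -0.075]
force: [0.4, -0.1, 0.0]
width: 21.3
```

```bash
python3 goal.py b 0 60 20
```

```text
[ 5.4072e+02  3.6210e+02  2.0000e+01 -1.3000e-01]
clk 14.0 pos [664.5 -28.2   6.4] phi -0.05 tilt -1.0 F [ 0.4 -0.1  0. ] w 21.3 q7 0.18
need mm [ -13.7  383.6 -143.2] units [-0.0183  0.5114 -0.191 ] rot units [ 0.753  0.009 -0.   ] rows>= 7.0
```

servo_tool:
  rows:
    - {"dx": -0.06, "dy": 0, "dz": 0, "wx": 0, "wy": 0, "wz": 0, "fingers": 1}
    - {"dx": -0.04, "dy": 0.0393, "dz": -0.0147, "wx": 0, "wy": 0, "wz": 0, "fingers": 1}
    - {"dx": 0, "dy": 0.0731, "dz": -0.0273, "wx": 0, "wy": 0, "wz": 0, "fingers": 1}
    - {"dx": 0, "dy": 0.0731, "dz": -0.0273, "wx": 0, "wy": 0, "wz": 0, "fingers": 1}
    - {"dx": 0, "dy": 0.0731, "dz": -0.0273, "wx": 0, "wy": 0, "wz": 0, "fingers": 1}

```text
clock: 14.62
eef_pos: [601.2, 171.0, 81.5]
tool_rot: [0.588, 1.569, 0.538]
force: [1.1, 1.1, 0.1]
width: 21.4
```

servo_tool:
  rows:
    - {"dx": 0, "dy": 0.0731, "dz": -0.0273, "wx": 0, "wy": 0, "wz": 0, "fingers": 1}
    - {"dx": 0, "dy": 0.0731, "dz": -0.0273, "wx": 0, "wy": 0, "wz": 0, "fingers": 1}
    - {"dx": 0, "dy": 0.06, "dz": -0.0243, "wx": 0, "wy": 0, "wz": 0, "fingers": 1}
    - {"dx": 0, "dy": 0.0467, "dz": -0.0154, "wx": 0, "wy": 0, "wz": 0, "fingers": 1}
    - {"dx": 0.02, "dy": 0, "dz": 0, "wx": 0.75, "wy": 0, "wz": 0, "fingers": 1}

```text
clock: 15.25
eef_pos: [539.0, 368.4, 67.0]
tool_rot: [1.422, 1.565, 1.298]
force: [0.1, -1.1, -0.0]
width: 21.2
```

servo_tool:
  rows:
    - {"dx": 0.02, "dy": 0, "dz": 0, "wx": 0, "wy": 0, "wz": 0, "fingers": 1}
    - {"dx": 0, "dy": 0, "dz": 0, "wx": 0, "wy": 0, "wz": 0, "fingers": 1}
    - {"dx": 0, "dy": 0, "dz": 0, "wx": 0, "wy": 0, "wz": 0, "fingers": 1}

```text
clock: 15.62
eef_pos: [541.1, 361.4, 51.2]
tool_rot: [-0.015, 1.57, -0.144]
force: [0.8, 0.3, -0.4]
width: 21.2
```

```bash
python3 goal.py b 0 60 20;  python3 - <<'E'
from fit import *
im=ctrl.get_image("scene");crop("scene",(160,180,320,340),3.5,"sc11.png",im)
E
```

```text
[ 5.4072e+02  3.6210e+02  2.0000e+01 -1.3000e-01]
clk 15.62 pos [541.1 361.4  51.2] phi -0.129 tilt -1.0 F [ 0.8  0.3 -0.4] w 21.2 q7 -0.44
need mm [31.2  0.6 -0.4] units [ 0.0416  0.0009 -0.0006] rot units [-0.004  0.004  0.   ] rows>= 1.0
```

View pics/sc11.png

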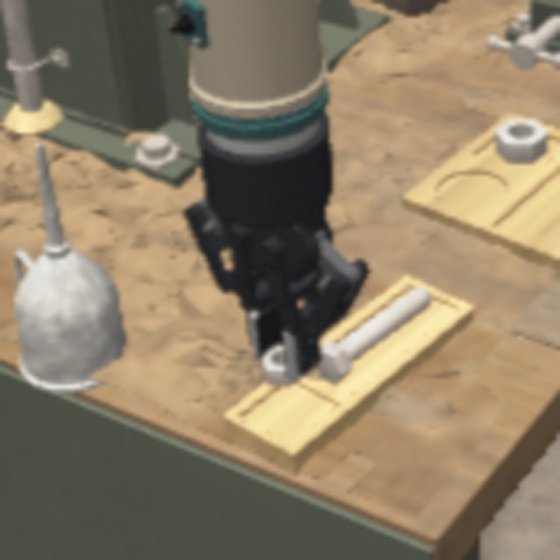

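servo_tool:
  rows:
    - {"dx": 0.03, "dy": 0.001, "dz": -0.0005, "wx": 0, "wy": 0, "wz": 0, "fingers": 1}
    - {"dx": 0.011, "dy": 0, "dz": 0, "wx": 0, "wy": 0, "wz": 0, "fingers": 1}
    - {"dx": 0, "dy": 0, "dz": 0, "wx": 0, "wy": 0, "wz": 0, "fingers": 1}

```text
clock: 16.05
eef_pos: [539.2, 362.6, 20.0]
tool_rot: [-2.796, 1.568, -2.925]
force: [-2.8, -1.7, 6.6]
width: 21.1
```

servo_tool:
  rows:
    - {"dx": 0, "dy": 0, "dz": 0, "wx": 0, "wy": 0, "wz": 0, "fingers": 0.5}
    - {"dx": 0, "dy": 0, "dz": 0, "wx": 0, "wy": 0, "wz": 0, "fingers": 0.5}
    - {"dx": -0.03, "dy": 0, "dz": 0, "wx": 0, "wy": 0, "wz": 0, "fingers": 0.5}
    - {"dx": -0.07, "dy": 0, "dz": 0, "wx": 0, "wy": 0, "wz": 0, "fingers": 0.3}
    - {"dx": 0, "dy": 0, "dz": 0, "wx": 0, "wy": 0, "wz": 0, "fingers": 0.2}

```text
clock: 16.68
eef_pos: [543.7, 364.7, 100.9]
tool_rot: [0.675, 1.561, 0.547]
force: [0.4, -0.2, 0.5]
width: 68.8
```

```bash
python3 to.py 468.2 -74.6 90 0.10;  python3 - <<'E'
from fit import *
im=ctrl.get_image("scene");crop("scene",(160,180,320,340),3.5,"sc12.png",im)
E
```

```text
clk 16.68 pos [543.7 364.7 100.9] phi -0.129 tilt -0.9999 F [ 0.4 -0.2  0.5] w 68.8 q7 -0.46
need mm [   8.  -445.4  -18.6] units [ 0.0106 -0.5938 -0.0247] rot units [-2.185  0.082 -0.051] rows>= 8.0
```

View pics/sc12.png

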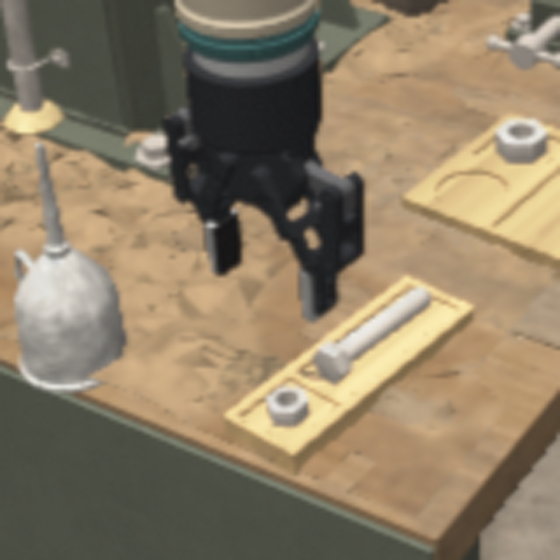

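servo_tool:
  rows:
    - {"dx": 0, "dy": -0.0742, "dz": -0.0031, "wx": 0, "wy": 0, "wz": 0, "fingers": 0.2}
    - {"dx": 0, "dy": -0.0742, "dz": -0.0031, "wx": 0, "wy": 0, "wz": 0, "fingers": 0.2}
    - {"dx": 0, "dy": -0.0742, "dz": -0.0031, "wx": 0, "wy": 0, "wz": 0, "fingers": 0.2}
    - {"dx": 0, "dy": -0.0742, "dz": -0.0031, "wx": 0, "wy": 0, "wz": 0, "fingers": 0.2}
    - {"dx": 0, "dy": -0.0742, "dz": -0.0031, "wx": 0, "wy": 0, "wz": 0, "fingers": 0.2}

```text
clock: 17.35
eef_pos: [492.0, 86.9, 95.0]
tool_rot: [-2.625, 1.57, -2.753]
force: [1.2, -0.5, 0.0]
width: 68.3
```

servo_tool:
  rows:
    - {"dx": 0, "dy": -0.0742, "dz": -0.0031, "wx": 0, "wy": 0, "wz": 0, "fingers": 0.2}
    - {"dx": 0, "dy": -0.0742, "dz": -0.0031, "wx": 0, "wy": 0, "wz": 0, "fingers": 0.2}
    - {"dx": 0, "dy": -0.0742, "dz": -0.0031, "wx": 0, "wy": 0, "wz": 0, "fingers": 0.2}
    - {"dx": 0, "dy": 0, "dz": 0, "wx": -1, "wy": 0, "wz": 0, "fingers": 0.2}
    - {"dx": 0, "dy": 0, "dz": 0, "wx": -1, "wy": 0, "wz": 0, "fingers": 0.2}

```text
clock: 17.98
eef_pos: [463.8, -77.2, 95.0]
tool_rot: [3.027, 1.57, 3.108]
force: [0.5, -0.0, -0.2]
width: 68.0
```

servo_tool:
  rows:
    - {"dx": 0.03, "dy": 0, "dz": 0, "wx": -0.19, "wy": 0, "wz": 0, "fingers": 0.2}
    - {"dx": 0, "dy": 0, "dz": 0, "wx": 0, "wy": 0, "wz": 0, "fingers": 0.2}
    - {"dx": 0, "dy": 0, "dz": 0, "wx": 0, "wy": 0, "wz": 0, "fingers": 0.2}

```text
clock: 18.35
eef_pos: [464.4, -76.1, 72.9]
tool_rot: [3.055, 1.57, -3.128]
force: [-0.5, -0.2, 0.6]
width: 68.2
```

```bash
python3 to.py 468.2 -74.6 7 0.1;  python3 - <<'E'
from fit import *
im=ctrl.get_image("scene");crop("scene",(260,140,420,260),4.5,"sc13.png",im)
im=ctrl.get_image("top"); crop("top",(150,120,350,260),4,"tc5.png",im); np.save('top3.npy',im)
E
```

```text
clk 18.35 pos [464.4 -76.1  72.9] phi 0.1 tilt -1.0 F [-0.5 -0.2  0.6] w 68.2 q7 0.4
need mm [65.9  1.2  4. ] units [0.0878 0.0015 0.0053] rot units [ 0.002 -0.004 -0.   ] rows>= 2.0
```

View pics/sc13.png

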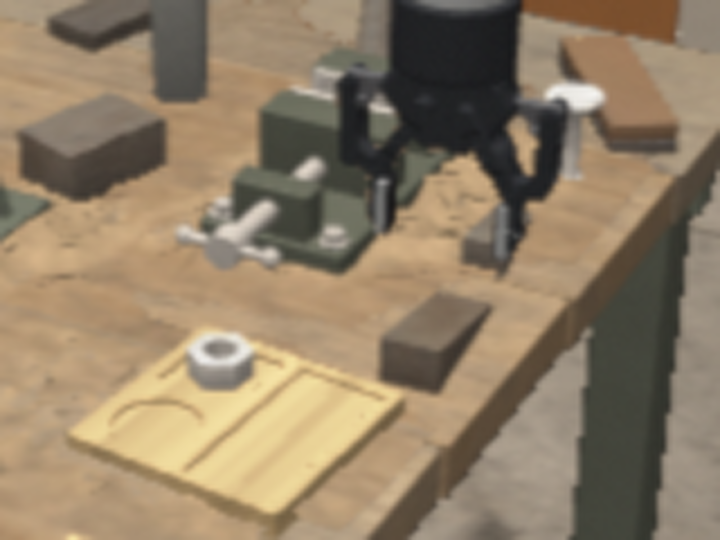

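View pics/tc5.png

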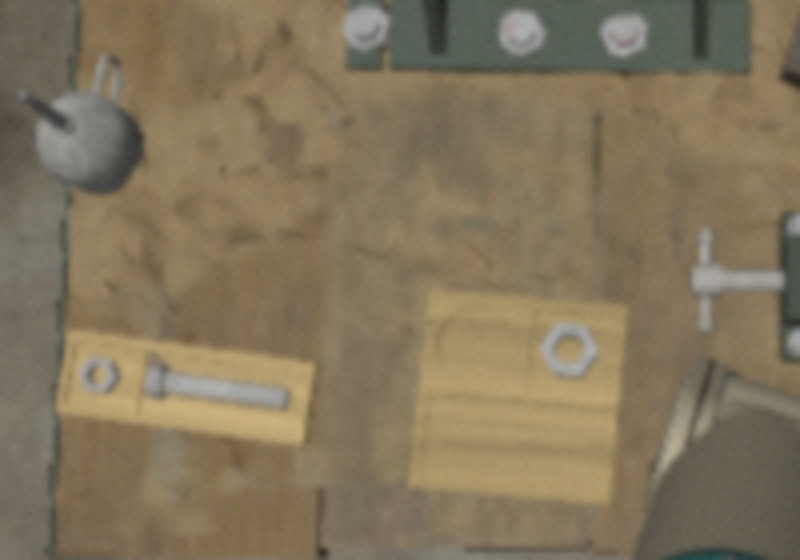

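Run:
```python
from fit import *
from goal import B
im=np.load('top3.npy')
for l,b,g in (('hex_bolt','b',(0,-26)),('small_nut','b',(0,60)),('large_nut','w',(34,-34))):
    X,Y,a=B[b];c,s=np.cos(a),np.sin(a); p=(X+g[0]*c-g[1]*s,Y+g[0]*s+g[1]*c,a)
    for z in (14,18):
        r,bx=fit('top',l,p,im,z=z,pad=1); q=r.x; d=q[:2]-[X,Y]
        print(l,z,np.round([c*d[0]+s*d[1],-s*d[0]+c*d[1],q[2]-a],2),g,r.fun)
```

```text
hex_bolt 14 [  1.37 -26.02   0.  ] (0, -26) 0.06308222451492401
hex_bolt 18 [  1.04 -27.18   0.  ] (0, -26) 0.06329393489700098
small_nut 14 [ 0.12 58.53 -0.11] (0, 60) 0.04584058625082296
small_nut 18 [ 3.000e-02  5.687e+01 -1.500e-01] (0, 60) 0.05817190949030076
large_nut 14 [ 3.670e+01 -3.358e+01  1.000e-02] (34, -34) 0.013754497536849262
large_nut 18 [ 3.629e+01 -3.378e+01  1.000e-02] (34, -34) 0.013955881007323543
```

servo_tool:
  rows:
    - {"dx": 0.05, "dy": 0.0015, "dz": 0.0053, "wx": 0, "wy": 0, "wz": 0, "fingers": 0.2}
    - {"dx": 0.038, "dy": 0, "dz": 0, "wx": 0, "wy": 0, "wz": 0, "fingers": 0.2}
    - {"dx": 0, "dy": 0, "dz": 0, "wx": 0, "wy": 0, "wz": 0, "fingers": 1}
    - {"dx": 0, "dy": 0, "dz": 0, "wx": 0, "wy": 0, "wz": 0, "fingers": 1}
    - {"dx": 0, "dy": 0, "dz": 0, "wx": 0, "wy": 0, "wz": 0, "fingers": 1}

```text
clock: 19.08
eef_pos: [468.8, -73.4, 13.7]
tool_rot: [1.369, 1.567, 1.47]
force: [0.1, -0.0, -0.8]
width: 37.6
```

```bash
python3 goal.py w -34 13 22
python3 - <<'E'
from fit import *
im=ctrl.get_image("scene");crop("scene",(260,140,420,260),4.5,"sc14.png",im)
E
```

```text
[ 4.9659e+02  8.0740e+01  2.2000e+01 -8.0000e-02]
clk 19.07 pos [468.8 -73.4  13.7] phi 0.101 tilt -1.0 F [ 0.1 -0.  -0.8] w 37.6 q7 0.68
need mm [ -7.7 150.6  43.2] units [-0.0103  0.2008  0.0576] rot units [ 1.69   0.004 -0.035] rows>= 3.0
```

View pics/sc14.png

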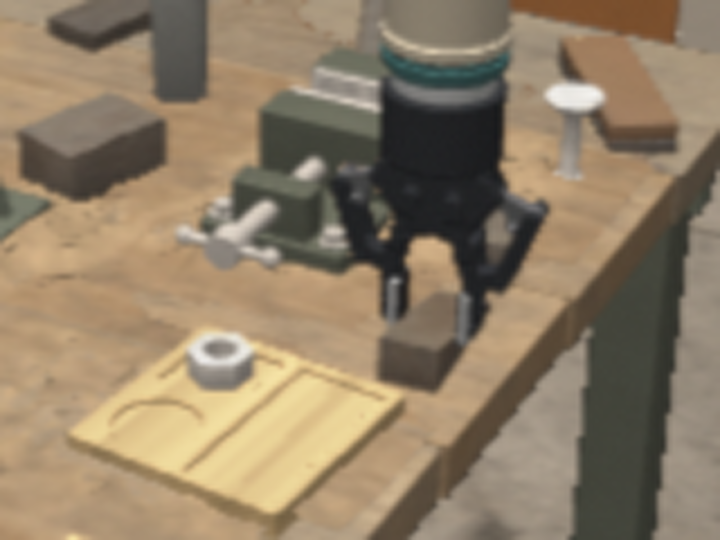

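```bash
python3 -c "
from cell import ctrl; import numpy as np
s=ctrl.read_state(); print(np.round(s['qpos'],2),np.round(s['eef_pos'],1),np.round(s['qd'],2))"
```

```text
[-0.    0.78  0.15  2.15 -0.49  0.24  0.68] [468.8 -73.4  13.6] [-0.    0.    0.    0.   -0.01 -0.    0.01]
```

servo_tool:
  rows:
    - {"dx": -0.04, "dy": 0, "dz": 0, "wx": 0, "wy": 0, "wz": 0, "fingers": 1}
    - {"dx": -0.04, "dy": 0.0208, "dz": 0.0076, "wx": 0, "wy": 0, "wz": 0, "fingers": 1}
    - {"dx": 0, "dy": 0.06, "dz": 0.016, "wx": 0, "wy": 0, "wz": 0, "fingers": 1}
    - {"dx": 0, "dy": 0.06, "dz": 0.017, "wx": 0, "wy": 0, "wz": 0, "fingers": 1}
    - {"dx": 0, "dy": 0.06, "dz": 0.017, "wx": 0, "wy": 0, "wz": 0, "fingers": 1}

```text
clock: 19.75
eef_pos: [496.5, 81.9, 73.9]
tool_rot: [1.574, 1.567, 1.674]
force: [1.0, 0.7, -0.2]
width: 37.7
```

servo_tool:
  rows:
    - {"dx": 0, "dy": 0, "dz": 0, "wx": 0.85, "wy": 0, "wz": 0, "fingers": 1}
    - {"dx": 0, "dy": 0, "dz": 0, "wx": 0.84, "wy": 0, "wz": 0, "fingers": 1}
    - {"dx": 0, "dy": 0, "dz": 0, "wx": 0, "wy": 0, "wz": 0, "fingers": 1}
    - {"dx": 0, "dy": 0, "dz": 0, "wx": 0, "wy": 0, "wz": 0, "fingers": 1}

```text
clock: 20.25
eef_pos: [496.1, 80.5, 73.4]
tool_rot: [1.96, 1.567, 1.885]
force: [0.4, -0.4, -0.3]
width: 37.5
```

```bash
python3 goal.py w -34 13 28
python3 - <<'E'
from fit import *
im=ctrl.get_image("scene");crop("scene",(240,140,400,260),4.5,"sc15.png",im)
E
```

```text
[ 4.9659e+02  8.0740e+01  2.8000e+01 -8.0000e-02]
clk 20.25 pos [496.1  80.5  73.4] phi -0.075 tilt -1.0 F [ 0.4 -0.4 -0.3] w 37.5 q7 0.27
need mm [45.4  0.1  0.6] units [0.0606 0.0002 0.0007] rot units [ 0.007 -0.015 -0.037] rows>= 1.0
```

View pics/sc15.png

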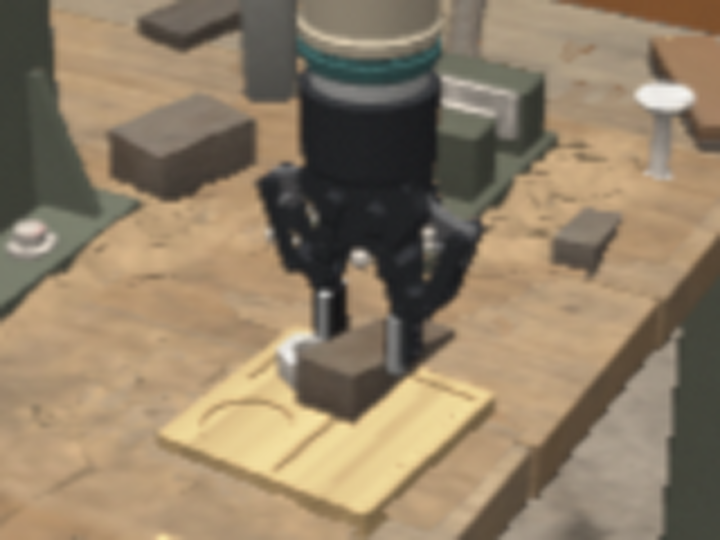

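servo_tool:
  rows:
    - {"dx": 0.03, "dy": 0, "dz": 0.0007, "wx": 0, "wy": 0, "wz": 0, "fingers": 1}
    - {"dx": 0.02, "dy": 0, "dz": 0, "wx": 0, "wy": 0, "wz": 0, "fingers": 1}
    - {"dx": 0.01, "dy": 0, "dz": 0, "wx": 0, "wy": 0, "wz": 0, "fingers": 1}
    - {"dx": 0, "dy": 0, "dz": 0, "wx": 0, "wy": 0, "wz": 0, "fingers": 1}

```text
clock: 20.8
eef_pos: [496.4, 80.5, 28.0]
tool_rot: [2.099, 1.566, 2.023]
force: [1.0, 0.7, -0.3]
width: 37.2
```

```bash
python3 goal.py w -34 13 28
python3 - <<'E'
from fit import *
im=ctrl.get_image("scene");crop("scene",(240,140,400,260),4.5,"sc16.png",im)
E
```

```text
[ 4.9659e+02  8.0740e+01  2.8000e+01 -8.0000e-02]
clk 20.8 pos [496.4  80.5  28. ] phi -0.077 tilt -1.0 F [ 1.   0.7 -0.3] w 37.2 q7 0.31
need mm [-0.   0.3  0.1] units [-0.      0.0004  0.0002] rot units [-0.007 -0.021 -0.036] rows>= 1.0
```

View pics/sc16.png

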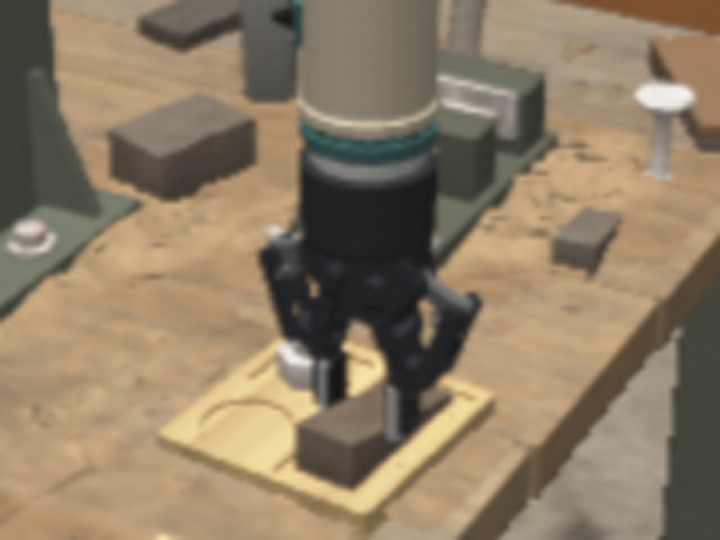

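servo_tool:
  rows:
    - {"dx": 0, "dy": 0, "dz": 0, "wx": 0, "wy": 0, "wz": 0, "fingers": 0.35}
    - {"dx": 0, "dy": 0, "dz": 0, "wx": 0, "wy": 0, "wz": 0, "fingers": 0.35}
    - {"dx": -0.04, "dy": 0, "dz": 0, "wx": 0, "wy": 0, "wz": 0, "fingers": 0.35}
    - {"dx": -0.07, "dy": 0, "dz": 0, "wx": 0, "wy": 0, "wz": 0, "fingers": 0.2}
    - {"dx": -0.04, "dy": 0, "dz": 0, "wx": 0, "wy": 0, "wz": 0, "fingers": 0.2}

```text
clock: 21.48
eef_pos: [497.4, 80.3, 142.9]
tool_rot: [1.438, 1.567, 1.361]
force: [-1.1, -0.5, 0.9]
width: 68.0
```

```bash
python3 to.py 481.2 -337.5 140 -0.61
python3 - <<'E'
from fit import *
im=ctrl.get_image("scene");crop("scene",(240,140,400,260),4.5,"sc17.png",im)
E
```

```text
clk 21.48 pos [497.4  80.3 142.9] phi -0.076 tilt -1.0 F [-1.1 -0.5  0.9] w 68.0 q7 0.2
need mm [   1.1 -417.8   15.7] units [ 0.0015 -0.5571  0.021 ] rot units [ 5.095e+00 -5.000e-03 -4.000e-02] rows>= 7.0
```

View pics/sc17.png

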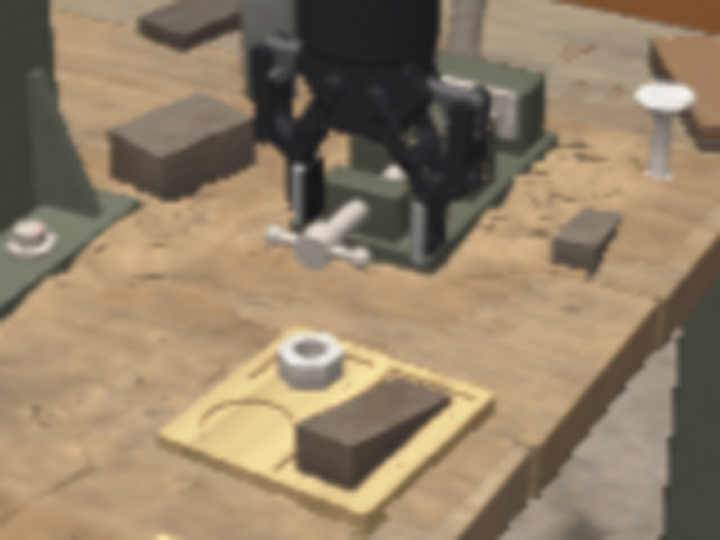

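servo_tool:
  rows:
    - {"dx": 0, "dy": -0.0796, "dz": 0.003, "wx": 0, "wy": 0, "wz": 0, "fingers": 0.2}
    - {"dx": 0, "dy": -0.0796, "dz": 0.003, "wx": 0, "wy": 0, "wz": 0, "fingers": 0.2}
    - {"dx": 0, "dy": -0.0796, "dz": 0.003, "wx": 0, "wy": 0, "wz": 0, "fingers": 0.2}
    - {"dx": 0, "dy": -0.0796, "dz": 0.003, "wx": 0, "wy": 0, "wz": 0, "fingers": 0.2}
    - {"dx": 0, "dy": -0.0796, "dz": 0.003, "wx": 0, "wy": 0, "wz": 0, "fingers": 0.2}

```text
clock: 22.15
eef_pos: [485.0, -219.9, 139.5]
tool_rot: [1.907, 1.567, 1.831]
force: [1.1, -0.6, -0.3]
width: 68.4
```

servo_tool:
  rows:
    - {"dx": 0, "dy": -0.0796, "dz": 0.003, "wx": 0, "wy": 0, "wz": 0, "fingers": 0.2}
    - {"dx": 0, "dy": -0.0796, "dz": 0.003, "wx": 0, "wy": 0, "wz": 0, "fingers": 0.2}
    - {"dx": 0, "dy": 0, "dz": 0, "wx": 0, "wy": 0, "wz": 0, "fingers": 0.2}
    - {"dx": 0, "dy": 0, "dz": 0, "wx": 0, "wy": 0, "wz": 0, "fingers": 0.2}

```text
clock: 22.65
eef_pos: [480.2, -336.7, 138.6]
tool_rot: [2.015, 1.565, 1.938]
force: [-0.6, 0.2, -0.3]
width: 68.3
```

```bash
python3 to.py 481.2 -337.5 50 -0.076
python3 - <<'E'
from fit import *
im=ctrl.get_image("scene");crop("scene",(300,80,440,220),4,"sc18.png",im)
im=ctrl.get_image("top");crop("top",(150,120,510,270),2.2,"tc6.png",im);np.save('top4.npy',im)
E
```

```text
clk 22.65 pos [ 480.2 -336.7  138.6] phi -0.077 tilt -1.0 F [-0.6  0.2 -0.3] w 68.3 q7 0.86
need mm [88.6 -1.2  1.2] units [ 0.1181 -0.0016  0.0016] rot units [-0.006 -0.024 -0.05 ] rows>= 2.0
```

View pics/sc18.png

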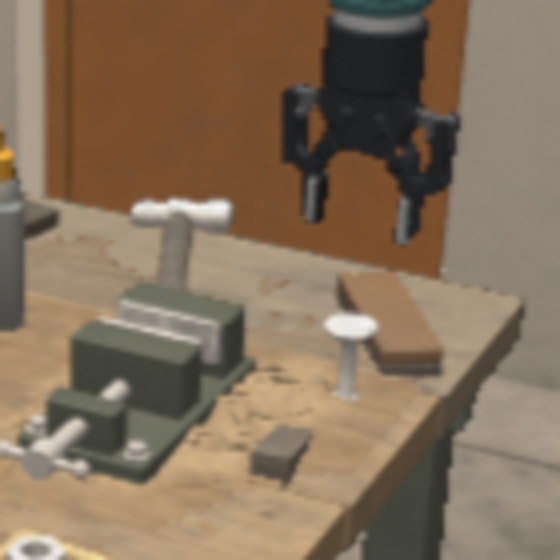

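View pics/tc6.png

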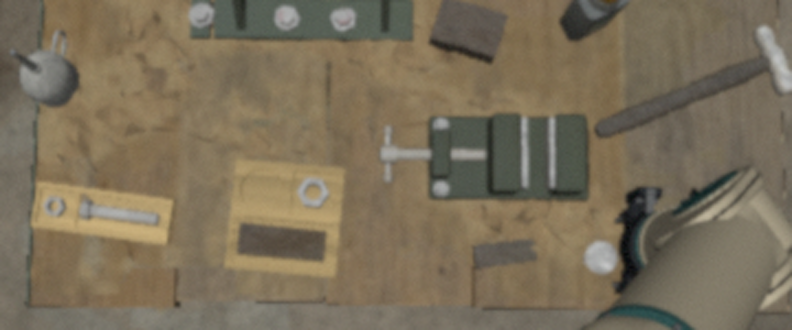

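servo_tool:
  rows:
    - {"dx": 0.05, "dy": -0.0016, "dz": 0.0016, "wx": 0, "wy": 0, "wz": 0, "fingers": 0.2}
    - {"dx": 0.04, "dy": 0, "dz": 0, "wx": 0, "wy": 0, "wz": 0, "fingers": 0.2}
    - {"dx": 0, "dy": 0, "dz": 0, "wx": 0, "wy": 0, "wz": 0, "fingers": 0.2}
    - {"dx": 0, "dy": 0, "dz": 0, "wx": 0, "wy": 0, "wz": 0, "fingers": 0.2}

```text
clock: 23.25
eef_pos: [482.3, -338.2, 72.5]
tool_rot: [1.807, 1.567, 1.732]
force: [-0.0, -0.4, 0.4]
width: 68.4
```

```bash
python3 to.py 481.2 -337.5 50 -0.076
python3 - <<'E'
from fit import *
im=ctrl.get_image("scene");crop("scene",(330,80,430,190),5.4,"sc19.png",im)
E
```

```text
clk 23.25 pos [ 482.3 -338.2   72.5] phi -0.075 tilt -1.0 F [-0.  -0.4  0.4] w 68.4 q7 0.91
need mm [22.5  0.5 -1.2] units [ 0.03    0.0007 -0.0016] rot units [ 0.009 -0.007 -0.031] rows>= 1.0
```

View pics/sc19.png

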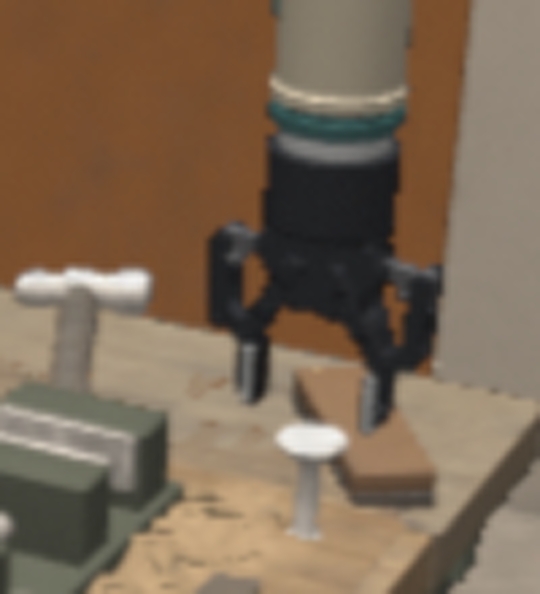

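servo_tool:
  rows:
    - {"dx": 0.03, "dy": 0.0007, "dz": -0.0016, "wx": 0, "wy": 0, "wz": 0, "fingers": 0.2}
    - {"dx": 0, "dy": 0, "dz": 0, "wx": 0, "wy": 0, "wz": 0, "fingers": 0.2}
    - {"dx": 0, "dy": 0, "dz": 0, "wx": 0, "wy": 0, "wz": 0, "fingers": 0.2}

```text
clock: 23.68
eef_pos: [480.9, -338.4, 50.3]
tool_rot: [1.695, 1.568, 1.618]
force: [-0.1, 0.3, 0.9]
width: 68.5
```

```bash
python3 to.py 481.2 -337.5 50 -0.076
python3 - <<'E'
from fit import *
im=ctrl.get_image("scene");crop("scene",(330,80,430,190),5.4,"sc20.png",im)
E
```

```text
clk 23.68 pos [ 480.9 -338.4   50.3] phi -0.076 tilt -1.0 F [-0.1  0.3  0.9] w 68.5 q7 0.93
need mm [0.3 0.9 0.2] units [0.0003 0.0012 0.0003] rot units [-0.003 -0.003 -0.027] rows>= 1.0
```

View pics/sc20.png

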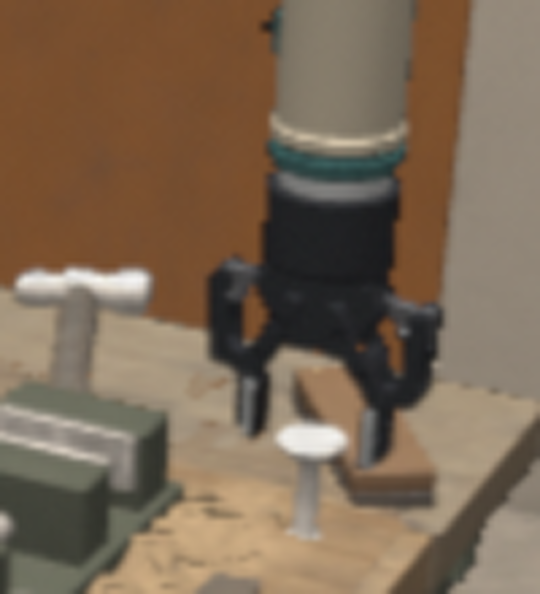

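servo_tool:
  rows:
    - {"dx": 0, "dy": 0.001, "dz": 0, "wx": 0, "wy": 0, "wz": 0, "fingers": 0.6}
    - {"dx": 0, "dy": 0, "dz": 0, "wx": 0, "wy": 0, "wz": 0, "fingers": 1}
    - {"dx": 0, "dy": 0, "dz": 0, "wx": 0, "wy": 0, "wz": 0, "fingers": 1}
    - {"dx": 0, "dy": 0, "dz": 0, "wx": 0, "wy": 0, "wz": 0, "fingers": 1}

```text
clock: 24.22
eef_pos: [480.4, -337.6, 50.1]
tool_rot: [1.878, 1.567, 1.801]
force: [-0.4, 0.3, 6.8]
width: 35.9
```

servo_tool:
  rows:
    - {"dx": -0.02, "dy": 0, "dz": 0, "wx": 0, "wy": 0, "wz": 0, "fingers": 1}
    - {"dx": -0.04, "dy": 0, "dz": 0, "wx": 0, "wy": 0, "wz": 0, "fingers": 1}
    - {"dx": -0.06, "dy": 0, "dz": 0, "wx": 0, "wy": 0, "wz": 0, "fingers": 1}
    - {"dx": 0, "dy": 0, "dz": 0, "wx": 0, "wy": 0, "wz": 0, "fingers": 1}

```text
clock: 24.72
eef_pos: [482.5, -339.3, 142.9]
tool_rot: [-0.052, 1.566, -0.129]
force: [0.2, -0.3, -2.9]
width: 36.0
```

```bash
python3 goal.py w 34 34 140
python3 - <<'E'
from fit import *
im=ctrl.get_image("scene");crop("scene",(330,80,430,190),5.4,"sc21.png",im)
E
```

```text
[ 5.6598e+02  9.6520e+01  1.4000e+02 -8.0000e-02]
clk 24.73 pos [ 482.5 -339.3  142.9] phi -0.076 tilt -1.0 F [ 0.2 -0.3 -2.9] w 36.0 q7 0.87
need mm [  3.1 440.9  50. ] units [0.0041 0.5879 0.0667] rot units [-0.004  0.043  0.002] rows>= 8.0
```

View pics/sc21.png

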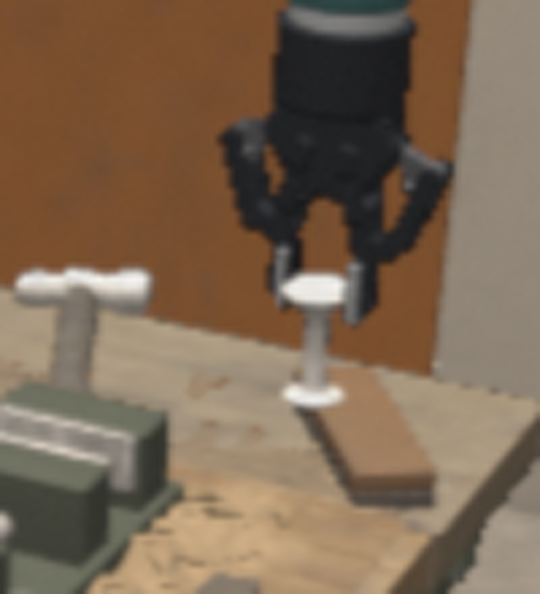

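Run:
```python
from fit import *
im=ctrl.get_image("scene"); t=ctrl.get_image("top")
x0,y0,x1,y1=350,110,420,170
big=cv2.resize(im[y0:y1,x0:x1],None,fx=9,fy=9,interpolation=cv2.INTER_CUBIC)[:,:,::-1].copy()
for d,col in((0,(0,0,255)),(8,(0,255,0))):
    full=render('scene','stud',(482.5,-339.3+d,0),(0,0,640,400),92.8)
    mm=(cv2.resize(full[y0:y1,x0:x1],None,fx=9,fy=9,interpolation=cv2.INTER_CUBIC)>.5).astype(np.uint8)
    cs,_=cv2.findContours(mm,cv2.RETR_LIST,cv2.CHAIN_APPROX_NONE); cv2.drawContours(big,cs,-1,col,1)
cv2.imwrite('pics/studfit.png',big)
crop('top',(380,200,480,280),7,'tc7.png',t)
```

```text
(no output)
```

View pics/studfit.png

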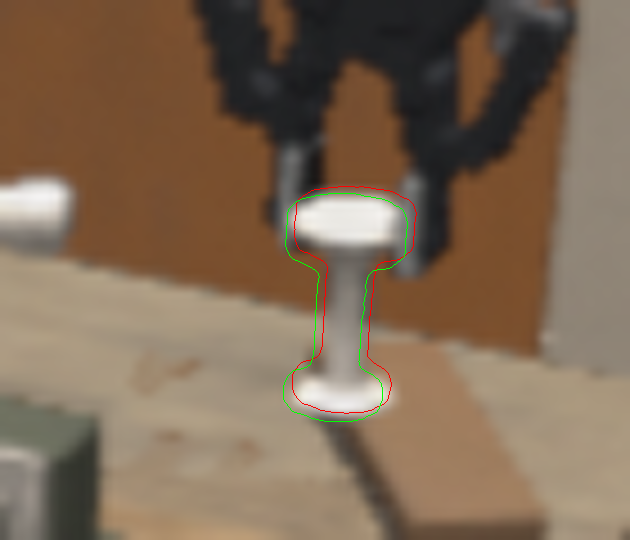

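View pics/tc7.png

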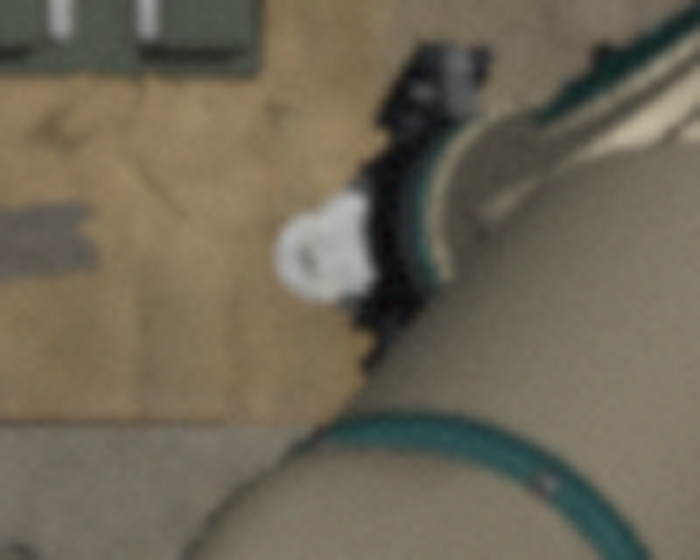

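servo_tool:
  rows:
    - {"dx": 0, "dy": 0.04, "dz": 0, "wx": 0, "wy": 0, "wz": 0, "fingers": 1}
    - {"dx": 0, "dy": 0.07, "dz": 0, "wx": 0, "wy": 0, "wz": 0, "fingers": 1}
    - {"dx": 0, "dy": 0.07, "dz": 0, "wx": 0, "wy": 0, "wz": 0, "fingers": 1}
    - {"dx": 0, "dy": 0.07, "dz": 0, "wx": 0, "wy": 0, "wz": 0, "fingers": 1}
    - {"dx": 0, "dy": 0.07, "dz": 0, "wx": 0, "wy": 0, "wz": 0, "fingers": 1}

```text
clock: 25.5
eef_pos: [497.8, -96.2, 138.7]
tool_rot: [2.422, 1.565, 2.346]
force: [0.9, -0.6, -2.4]
width: 35.9
```

servo_tool:
  rows:
    - {"dx": 0, "dy": 0.07, "dz": 0.0167, "wx": 0, "wy": 0, "wz": 0, "fingers": 1}
    - {"dx": 0, "dy": 0.07, "dz": 0.0167, "wx": 0, "wy": 0, "wz": 0, "fingers": 1}
    - {"dx": 0, "dy": 0.07, "dz": 0.0167, "wx": 0, "wy": 0, "wz": 0, "fingers": 1}
    - {"dx": 0, "dy": 0.058, "dz": 0.0166, "wx": 0, "wy": 0, "wz": 0, "fingers": 1}
    - {"dx": 0, "dy": 0, "dz": 0, "wx": 0, "wy": 0, "wz": 0, "fingers": 1}

```text
clock: 26.12
eef_pos: [563.7, 104.0, 138.6]
tool_rot: [2.238, 1.564, 2.17]
force: [0.0, -0.5, -3.7]
width: 35.8
```

servo_tool:
  rows:
    - {"dx": 0, "dy": 0, "dz": 0, "wx": 0, "wy": 0, "wz": 0, "fingers": 1}
    - {"dx": 0, "dy": 0, "dz": 0, "wx": 0, "wy": 0, "wz": 0, "fingers": 1}

```text
clock: 26.38
eef_pos: [563.3, 96.6, 140.2]
tool_rot: [2.447, 1.567, 2.368]
force: [0.2, 0.0, -2.2]
width: 36.1
```

```bash
python3 goal.py w 34 34 64.5
python3 - <<'E'
from fit import *
im=ctrl.get_image("scene");crop("scene",(240,140,400,260),4.5,"sc22.png",im)
E
```

```text
[ 5.6598e+02  9.6520e+01  6.4500e+01 -8.0000e-02]
clk 26.38 pos [563.3  96.6 140.2] phi -0.079 tilt -1.0 F [ 0.2  0.  -2.2] w 36.1 q7 0.15
need mm [75.7 -0.   2.9] units [ 0.1009 -0.      0.0038] rot units [-0.028 -0.029 -0.024] rows>= 2.0
```

View pics/sc22.png

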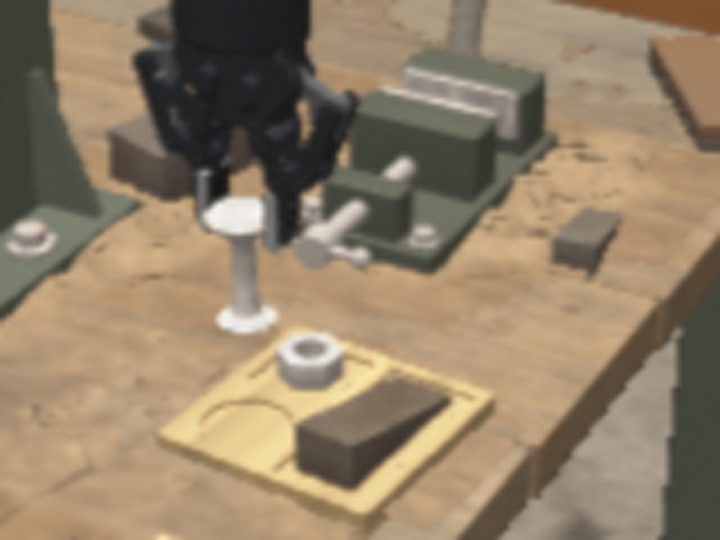

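servo_tool:
  rows:
    - {"dx": 0.05, "dy": 0, "dz": 0.0038, "wx": 0, "wy": 0, "wz": 0, "fingers": 1}
    - {"dx": 0.035, "dy": 0, "dz": 0, "wx": 0, "wy": 0, "wz": 0, "fingers": 1}
    - {"dx": 0.01, "dy": 0, "dz": 0, "wx": 0, "wy": 0, "wz": 0, "fingers": 1}
    - {"dx": 0, "dy": 0, "dz": 0, "wx": 0, "wy": 0, "wz": 0, "fingers": 1}
    - {"dx": 0, "dy": 0, "dz": 0, "wx": 0, "wy": 0, "wz": 0, "fingers": 1}

```text
clock: 27.05
eef_pos: [567.7, 98.2, 70.5]
tool_rot: [1.533, 1.567, 1.457]
force: [-1.0, -0.3, -2.3]
width: 36.1
```

```bash
python3 goal.py w 34 34 64.2
python3 - <<'E'
from fit import *
im=ctrl.get_image("scene");crop("scene",(250,150,350,260),5.4,"sc23.png",im)
E
```

```text
[ 5.6598e+02  9.6520e+01  6.4200e+01 -8.0000e-02]
clk 27.05 pos [567.7  98.2  70.5] phi -0.077 tilt -1.0 F [-1.  -0.3 -2.3] w 36.1 q7 0.21
need mm [ 6.3 -1.8 -1.5] units [ 0.0084 -0.0025 -0.002 ] rot units [-0.008  0.001 -0.039] rows>= 1.0
```

View pics/sc23.png

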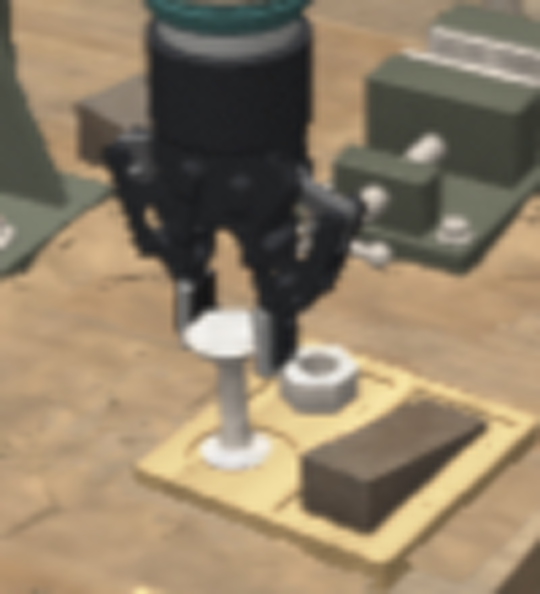

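servo_tool:
  rows:
    - {"dx": 0.0055, "dy": -0.0025, "dz": -0.002, "wx": 0, "wy": 0, "wz": 0, "fingers": 1}
    - {"dx": 0.003, "dy": 0, "dz": 0, "wx": 0, "wy": 0, "wz": 0, "fingers": 1}
    - {"dx": 0, "dy": 0, "dz": 0, "wx": 0, "wy": 0, "wz": 0, "fingers": 1}
    - {"dx": 0, "dy": 0, "dz": 0, "wx": 0, "wy": 0, "wz": 0, "fingers": 1}

```text
clock: 27.6
eef_pos: [565.1, 96.6, 64.2]
tool_rot: [1.902, 1.566, 1.825]
force: [-3.8, -0.9, 7.8]
width: 36.0
```

```bash
python3 goal.py w 34 34 64.2
python3 - <<'E'
from fit import *
im=ctrl.get_image("scene");crop("scene",(250,150,350,260),5.4,"sc24.png",im)
E
```

```text
[ 5.6598e+02  9.6520e+01  6.4200e+01 -8.0000e-02]
clk 27.6 pos [565.1  96.6  64.2] phi -0.077 tilt -1.0 F [-3.8 -0.9  7.8] w 36.0 q7 0.22
need mm [-0.  -0.   0.9] units [-0.0001 -0.0001  0.0012] rot units [-0.006 -0.015 -0.043] rows>= 1.0
```

View pics/sc24.png

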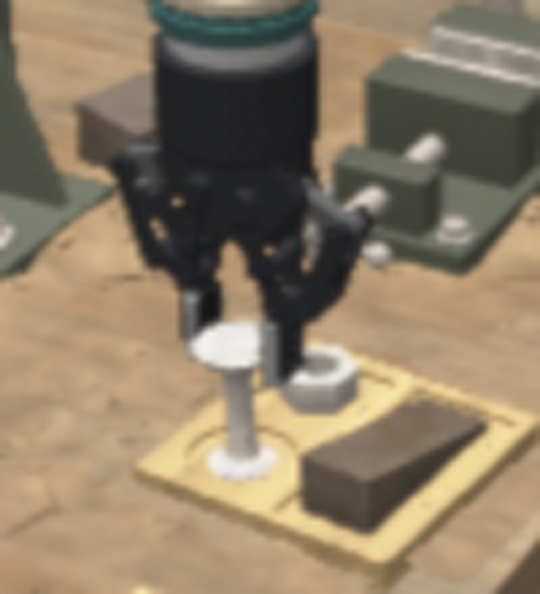

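servo_tool:
  rows:
    - {"dx": 0, "dy": 0, "dz": 0, "wx": 0, "wy": 0, "wz": 0, "fingers": 0.3}
    - {"dx": 0, "dy": 0, "dz": 0, "wx": 0, "wy": 0, "wz": 0, "fingers": 0.2}
    - {"dx": 0, "dy": 0, "dz": 0, "wx": 0, "wy": 0, "wz": 0, "fingers": 0.2}
    - {"dx": -0.03, "dy": 0, "dz": 0, "wx": 0, "wy": 0, "wz": 0, "fingers": 0.2}
    - {"dx": -0.05, "dy": 0, "dz": 0, "wx": 0, "wy": 0, "wz": 0, "fingers": 0.2}

```text
clock: 28.28
eef_pos: [564.2, 96.4, 122.5]
tool_rot: [2.616, 1.565, 2.539]
force: [0.8, -0.9, -0.0]
width: 68.4
```

servo_tool:
  rows:
    - {"dx": -0.06, "dy": 0, "dz": 0, "wx": 0, "wy": 0, "wz": 0, "fingers": 0.2}
    - {"dx": -0.04, "dy": -0.06, "dz": 0, "wx": 0, "wy": 0, "wz": 0, "fingers": 0.2}
    - {"dx": 0, "dy": -0.08, "dz": 0, "wx": 0, "wy": 0, "wz": 0, "fingers": 0.2}
    - {"dx": 0, "dy": -0.08, "dz": 0, "wx": 0, "wy": 0, "wz": 0, "fingers": 0.2}
    - {"dx": 0, "dy": -0.08, "dz": 0, "wx": 0, "wy": 0, "wz": 0, "fingers": 0.2}

```text
clock: 28.9
eef_pos: [548.0, -129.7, 197.3]
tool_rot: [1.879, 1.567, 1.803]
force: [0.4, -0.3, -0.3]
width: 68.3
```

servo_tool:
  rows:
    - {"dx": 0, "dy": -0.08, "dz": -0.01, "wx": 0, "wy": 0, "wz": 0, "fingers": 0.2}
    - {"dx": 0, "dy": 0, "dz": 0, "wx": 0, "wy": 0, "wz": 0, "fingers": 0.2}
    - {"dx": 0, "dy": 0, "dz": 0, "wx": 0, "wy": 0, "wz": 0, "fingers": 0.2}
    - {"dx": 0, "dy": 0, "dz": 0, "wx": 0, "wy": 0, "wz": 0, "fingers": 0.2}

```text
clock: 29.4
eef_pos: [536.6, -185.4, 196.6]
tool_rot: [1.997, 1.565, 1.924]
force: [-0.0, -0.1, 0.2]
width: 68.3
```

```bash
cat > chk.py <<'E'
from fit import *
from goal import B
t=ctrl.get_image("top"); s=ctrl.get_image("scene"); np.save('topF.npy',t); np.save('scF.npy',s)
P=[]
for l,b,g in (('hex_bolt','b',(0,-26)),('small_nut','b',(0,60)),('large_nut','w',(34,-34)),('long_wedge','w',(-34,0)),('stud','w',(34,34))):
    X,Y,a=B[b];c,sn=np.cos(a),np.sin(a); p=(X+g[0]*c-g[1]*sn,Y+g[0]*sn+g[1]*c,a)
    r,bx=fit('top',l,p,t,z=14,pad=10 if l=='stud' else 1,yaw=l!='stud'); q=r.x; d=q[:2]-[X,Y]
    print(l,np.round([c*d[0]+sn*d[1],-sn*d[0]+c*d[1],q[2]-a],2),g,round(r.fun,4)); P.append((l,p,14))
r,_=fit('top','short_wedge',(485,-222,.148),t); print('short',r.x,r.fun)
P.append(('bolt_board',B['b'],0));P.append(('wedge_board',B['w'],0));P.append(('short_wedge',(485.2,-222.1,.148),0))
for n,im,bx,k,f in (('scene',s,(200,150,380,320),4,'chkS.png'),('top',t,(150,150,350,260),4,'chkT.png')):
    x0,y0,x1,y1=bx
    big=cv2.resize(im[y0:y1,x0:x1],None,fx=k,fy=k,interpolation=cv2.INTER_CUBIC)[:,:,::-1].copy()
    for l,p,z in P:
        full=render(n,l,p,(0,0,640,400),z)
        mm=(cv2.resize(full[y0:y1,x0:x1],None,fx=k,fy=k,interpolation=cv2.INTER_CUBIC)>.5).astype(np.uint8)
        cs,_=cv2.findContours(mm,cv2.RETR_LIST,cv2.CHAIN_APPROX_NONE); cv2.drawContours(big,cs,-1,(0,0,255),1)
    cv2.imwrite('pics/'+f,big[:600])
E
python3 chk.py; python3 to.py 500 -100 200 0
```

```text
hex_bolt [  1.34 -26.04   0.  ] (0, -26) 0.0635
small_nut [ 0.23 58.56 -0.11] (0, 60) 0.046
large_nut [ 3.675e+01 -3.356e+01  1.000e-02] (34, -34) 0.0136
long_wedge [-32.94  -1.06  -0.  ] (-34, 0) 0.0026
stud [32.93 36.38 -0.  ] (34, 34) 0.0182
short [ 468.73820863 -209.34880811    0.95279251] 0.15754969912069586
clk 29.5 pos [ 536.6 -185.7  196.8] phi -0.074 tilt -1.0 F [-0.4  0.3  0.8] w 68.4 q7 0.6
need mm [ -2.8  82.8 -42.8] units [-0.0037  0.1103 -0.0571] rot units [-0.703 -0.017 -0.042] rows>= 2.0
```

View pics/chkS.png

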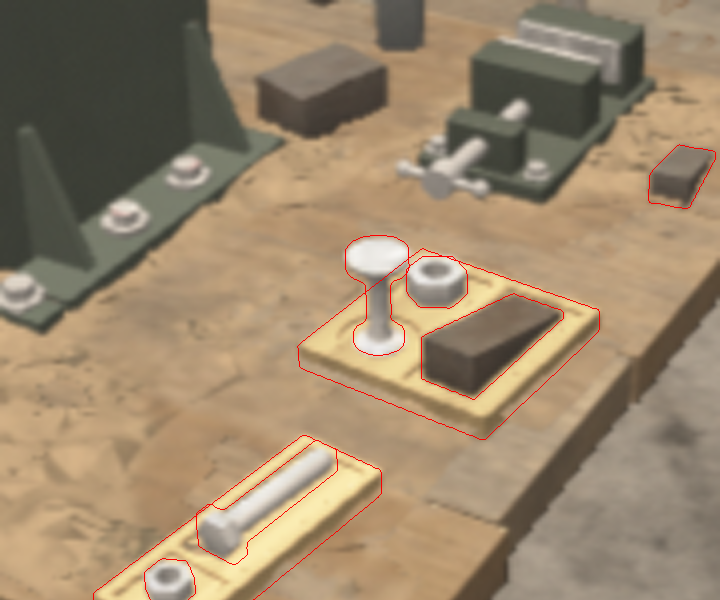

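View pics/chkT.png

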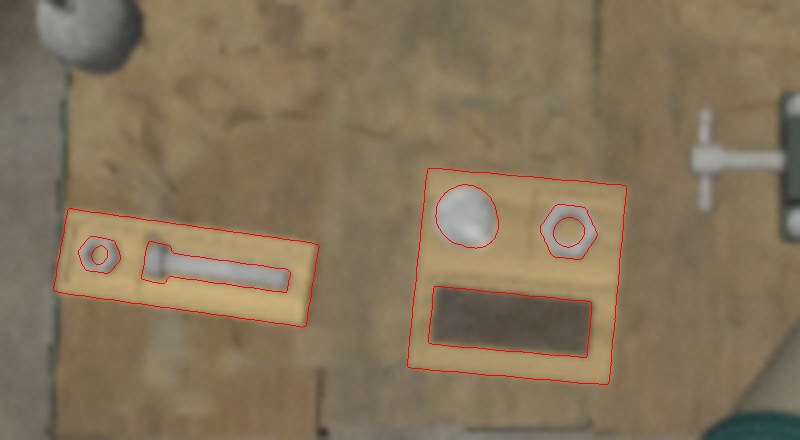

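```bash
python3 -c "
from cell import ctrl
print(ctrl.finish_job(), ctrl.read_state()['clock'])"
```

```text
the job is handed in; nothing more can be done
the job is handed in; nothing more can be done
```

Both kits are made up and the job is handed in, at about 29.5 s of robot time. The bolt and small nut are on the narrow board. The long wedge, large nut and upright stud are on the square board. I gripped each part across its flats, sides or head.

**Positions:** In my last check on the top camera, every part was within about 3 mm of its recess centre (limit 12 mm):

| Part | Offset from recess centre, board x / y (mm) |
|---|---|
| Hex bolt | +1.3 / 0.0 |
| Small nut | +0.2 / −1.4 |
| Large nut | +2.8 / +0.4 |
| Long wedge | +1.1 / −1.1 |
| Stud | −1.1 / +2.4 |

**Height:** I could not measure this directly. In both pictures the parts agree closely with their drawn outlines at recess-floor height (14 mm). The bolt head and shank look slightly smaller than its outline.

**Short wedge:** The final top-camera fit failed because the arm hid the wedge. In the other camera it still matches the outline of its starting pose.

**Oil can and sharpening stone:** They were never touched and looked unmoved in the pictures, but I did not re-measure them at the end.

**Other checks:**
- **Long wedge grip:** I gripped it about 7 mm higher than planned because joint 6 reached its range limit. It held and was placed normally.
- **Arm at hand-in:** It was about 200 mm above the bench with no contact force.

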